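# Kit the shortbread tray to its printed layout and wind its timer

## Task

Finish laying out the shortbread tray: gently set the kitchen timer down upright in the middle of its big circle and lay the teaspoon in its outline the same way round as drawn (bowl over the wide end), leaving the three cutters in their places. Last of all, when both lie in place and you have let go, wind the timer clockwise to 25 minutes, because it starts to run as soon as it is wound; it must stay in its circle.

Things in the scene. Friction and masses are not known exactly. Their poses are not given: they have to be found in the camera images.
- tray: Fixed aluminium sheet pan, 272 x 382 mm, rim 23 mm high, lined with a grippy beige silicone mat (top 8 mm above the table) printed with brown-red outlines. Origin: underside centre; y along the long side. In pan x, y (mm): timer circle (-48, 112), spoon outline (-60, -52) along y with its bowl end at +y, heart (72, 115), star (72, 0), round (72, -115); these three are already filled.
- spot_timer (a point): Centre of the largest printed circle (74 mm across), on the mat's surface. The timer, 69 mm across, goes here. Axes as the pan's.
- spot_spoon (a point): Middle of the printed teaspoon outline, on the mat's surface. Axes as the pan's: the outline lies along this y.
- spot_spoon_bowl (a point): Point on the outline's centre line, 66 mm from its middle, in its wide (bowl) end; on the mat's surface.
- spot_spoon_handle (a point): Point on the outline's centre line, 66 mm from its middle, in its narrow (handle) end; on the mat's surface.
- timer_mid (a point): Loose wind-up kitchen timer, red base, white dial half above, 69 mm across, 60 mm high, 0.24 kg. Point on its axis, 30 mm above its underside. Base 0 to 23 mm, 68 mm across; dial 24 to 48 mm, 69 mm across at its foot, doming inwards above 27 mm; grip knob on top. Gripped low, the fingers hold base and dial together.
- timer_knob (a point): Centre of the small grip knob on top of the timer's dial, 56 mm above the timer's underside, on its axis; it turns with the dial. Nearly round, 23 x 28 mm at 51 mm, rounded off to 17 mm at the top (60 mm), on a collar 33 mm across (47 to 52 mm). The dial can also be turned by its wide foot: 69 mm across at 27 mm, 62 mm at 40 mm above the underside.
- timer_dial (a joint): Timer dial angle, rad, 0 (run down) to 5.24 (50 min); clockwise from above grows; 0.1047 rad a minute: 25 min is 2.62 rad. The red pointer on the white dial reads the white 5-minute marks round the red base; long marks: 0, 25 and 50. Starts at 0 to 3 min. Friction 0.02 N m; stays where left. Only friction holds the base on the mat: turn calmly (1 rad/s or less).
- teaspoon_mid (a point): Loose teaspoon lying flat, blue handle, metal bowl, 138 x 27 x 13 mm, 20 g. Point half-way along it, 6 mm above its underside. Its own +x points to the bowl's tip, -x to the handle's end. The handle arches up to 13 mm at its middle; its solid shape is 12 mm wide 45 mm behind the middle and 16 mm at the middle, 27 mm at the bowl.
- teaspoon_bowl (a point): Point in the teaspoon's bowl on its centre line, 66 mm from its middle (3 mm from the tip).
- teaspoon_handle (a point): Point in the teaspoon's handle on its centre line, 66 mm from its middle (3 mm from the end).
- cutter_heart_mid (a point): Centre of the heart-shaped tin cutter, 50 x 55 x 24 mm, loose, already in its outline. Leave it there.
- cutter_star_mid (a point): Centre of the star-shaped tin cutter, 61 x 58 x 24 mm, loose, already in its outline. Leave it there.
- cutter_round_mid (a point): Centre of the round tin cutter, 57 mm across, 24 mm high, loose, already in its outline. Leave it there.

How it is judged:
On the way:
1. The timer stands in its circle and the teaspoon lies in its outline, both let go, with the timer not yet wound (under 8 minutes) (horizontal distance between timer_mid and spot_timer below 0.01 m and angle between timer_mid's own z axis and vertical below 0.1 rad and z of timer_mid in the frame of spot_timer between 0.024 and 0.036 m and horizontal distance between teaspoon_bowl and spot_spoon_bowl below 0.012 m and horizontal distance between teaspoon_handle and spot_spoon_handle below 0.012 m and z of teaspoon_mid in the frame of spot_spoon between 0 and 0.014 m and contact force between the fingers and timer below 0.2 N and contact force between the fingers and teaspoon below 0.2 N and value of joint timer_dial below 0.84 rad), for 0.2 s.
At the end, for the whole second after the job is handed in: Timer upright on the mat within 10 mm of its circle's centre, at 25 min (2.62 rad, +-2 min = 0.21 rad); teaspoon on the mat, bowl and handle points each within 12 mm of the drawn ones; the three cutters within 12 mm of their outlines' middles; all at rest (horizontal distance between timer_mid and spot_timer below 0.01 m and angle between timer_mid's own z axis and vertical below 0.1 rad and z of timer_mid in the frame of spot_timer between 0.024 and 0.036 m and horizontal distance between teaspoon_bowl and spot_spoon_bowl below 0.012 m and horizontal distance between teaspoon_handle and spot_spoon_handle below 0.012 m and z of teaspoon_mid in the frame of spot_spoon between 0 and 0.014 m and value of joint timer_dial between 2.408 and 2.828 rad and linear speed of each of timer, teaspoon below 0.02 m/s and velocity of joint timer_dial between -0.05 and 0.05 rad/s and horizontal distance between cutter_heart_mid and spot_heart below 0.012 m and horizontal distance between cutter_star_mid and spot_star below 0.012 m and horizontal distance between cutter_round_mid and spot_round below 0.012 m); the robot touches nothing.
It fails at once if a cutter already in its place is pushed more than 10 mm (distance of any of cutter_heart_mid, cutter_star_mid, cutter_round_mid from where it was at the start of the episode above 0.01 m).
It fails at once if the timer is dropped (let go more than about 2 cm up) or flung (linear speed of timer above 0.6 m/s and contact force between the fingers and timer below 0.1 N).
It fails at once if the timer is tipped by more than 35 degrees (angle between timer_mid's own z axis and vertical above 0.61 rad).
It also fails if it takes over 67 s, if anything falls off the work surface, if the arm or the gripper's body presses on something with over 40 N, if the wrist force passes 120 N, or if a joint passes its speed limit or range.

## Robot

A 6-joint arm with a two-finger parallel gripper is mounted at the origin on a cart in front of the work surface, level with it; the furniture and walls round the work are solid. World frame = base frame: x ahead of the robot, y to its left, z up, the work surface at z = 0. Lengths are in m, angles in rad, forces in N, time in s.
With the tool pointing down it reaches from about 0.3 to 0.825 m from the base axis. Payload 5.4 kg.
Tool frame: the origin (TCP) lies at the very end of the fingers, on their centre line; the grasp point (between the pads) lies 19 mm behind it (r.grip_point_offset is the distance from the TCP to the grasp point, in m); z points along the fingers, y is the line along which they close (so a half turn about z gives the same grasp; the last joint's range is limited). The gripper opens to 92 mm and grips with 3 to 60 N. Pads are 20 mm wide; open, the fingers measure 128 mm over their backs; the gripper's body (75 mm by 189 mm) begins 69 mm behind the grasp point.
Start: joints at [-1.481, 0.158, 1.597, -0, 1.386, -0.21], TCP at [0.17, -0.549, 0.215] pointing down, gripper open.
Joint ranges: [-2.91, 2.91], [-0.94, 2.29], [0.18, 2.7], [-1.29, 4.43], [0.17, 2.64], [-3, 3]. Speed limits (rad/s): [2.57, 2.57, 3.14, 3.14, 3.14, 3.14].

## Interface

Orientations are given as a unit quaternion [x, y, z, w].
In Python, from rig import r gives the robot as it stands. The module is installed in compiled form; this text tells all that it offers.
- The arm moves only by the tool move_arm, never from a script. Its arguments are lists of equal length, an entry for each row: "jaw": the gripper's target within -1 to 1 (fully open at 1, half-way at 0, shut at -1); "dp": the shift along the tool's x, y, z in units of 120 mm (1.0 is 120 mm), a list of three; "angular": the turn, a rotation vector about the tool's x, y, z in units of 45 degrees (1.0 is 45 degrees), a list of three. A call has 1 to 5 rows; each row is the pose to reach, as a shift and turn from the pose commanded when the call began, along the tool's axes at that moment; what a row does not reach only later rows make up. A row lasts 1/10 s, in which the tool goes at most 50 mm and 8.59 degrees, less where a joint would pass 70% of its speed; a pose out of reach is approached as far as the arm can. A call with a number of a shift or a turn outside -1 to 1 is refused whole. A call with a gripper value outside its range is refused whole. The fingers move at their own pace and stop on an object; "squeeze" is the grip in N (left out, the last holds). Time passes only in rows, so rows that repeat a pose let the fingers close. It gives the time, the measured TCP pose, the force, the opening and the grip force at its end, in the units of the state.
- r.read_state(): the state, without advancing time (a new reading comes with each control period).
- r.get_image(name): name is "side" or "top"; returns a dict with "frame" (384x512x3 uint8, red, green, blue), "depth" (384x512 float32, m along the optical axis (not along the pixel's ray), 0 where there is no reading), "fx", "fy", "cx", "cy" (pixels), "R" (3x3) and "t" (3): a world point X has camera coordinates R X + t. Camera axes: x right, y down, z forward; pixel columns grow to the right and rows downward; lengths in m; the calibration is good to about 2 mm. A picture is of the moment at which its call begins.
- r.sign_off(): hands the job in; it is judged then, once.
The state is a dict: "time_s": time; "joints": joint angles; "joint_vel": joint speeds; "joint_torque": joint torques, N m; "eef_pos": TCP position; "eef_rot": TCP orientation; "ft_force": force on the tool from outside, world axes, zero at the start; "moment": the same for the moment, N m; "finger_gap": finger opening in m; "grip_force": force on a finger pad.
Only numpy, scipy, OpenCV 4.12 (cv2) and the standard library are available. Lean on these libraries where they do the work, as an engineer would, in place of code of your own. Each camera call takes 0.05 s, during which the arm holds its last target. There are 200 camera calls.

## Working session

There is one attempt and no reset: what is moved stays moved. The work goes in short steps, Python scripts to look and compute and a tool call to move; the robot and the scene stay as the last step left them, time stands still between calls to the robot, and variables do not carry over. Pictures are saved under pics/ and viewed, at most 10 in all, crops included, and the job is handed in when it is done.

Besides the shell and the picture viewer there is one more tool, called in YAML: its name, and indented under it one key for each argument. move_arm: Moves the arm, as the interface text tells. Its arguments: {"type":"object","properties":{"jaw":{"type":"array"},"dp":{"type":"array"},"angular":{"type":"array"},"squeeze":{"type":"number"}},"required":["jaw","dp","angular"]}

```bash
mkdir -p pics; cat > h.py <<'E'
import numpy as np, cv2
from rig import r
def snap(n,f=None,crop=None,scale=1):
    d=r.get_image(n); 
    np.savez(''+n+'.npz',**d)
    im=d['frame'][:,:,::-1]
    if crop: x0,y0,x1,y1=crop; im=im[y0:y1,x0:x1]
    if scale!=1: im=cv2.resize(im,None,fx=scale,fy=scale,interpolation=cv2.INTER_CUBIC)
    if f: cv2.imwrite('pics/'+f,im)
    return d
def pz(d,u,v,z):
    "pixel -> world on plane z"
    ray=d['R'].T@np.array([(u-d['cx'])/d['fx'],(v-d['cy'])/d['fy'],1]); c=-d['R'].T@d['t']
    return c+ray*(z-c[2])/ray[2]
def pd(d,u,v):
    Z=d['depth'][int(v),int(u)]
    return d['R'].T@(np.array([(u-d['cx'])/d['fx']*Z,(v-d['cy'])/d['fy']*Z,Z])-d['t'])
def cloud(d):
    v,u=np.mgrid[:384,:512]; Z=d['depth']
    P=np.stack([(u-d['cx'])/d['fx']*Z,(v-d['cy'])/d['fy']*Z,Z],-1)-d['t']
    return P@d['R']
E
python3 - <<'E'
from h import *
a=snap('top','top1.png',scale=1.5);b=snap('side','side1.png',scale=1.5)
s=r.read_state();print(s['eef_pos'],s['eef_rot'],s['finger_gap'],s['time_s'],r.grip_point_offset)
for d in(a,b):print(d['fx'],-d['R'].T@d['t'],d['R'].round(3).tolist())
E
```

```text
[ 0.1697317  -0.54878679  0.21371166] [ 9.88786540e-01  1.49333391e-01  3.39690404e-05 -8.45570329e-04] 0.09230977248004124 0.1 0.0187
450.0058194154467 [0.37161534 0.00671616 1.67420988] [[-0.008, -1.0, -0.001], [-0.994, 0.008, -0.105], [0.105, -0.0, -0.995]]
473.54713136263337 [ 0.58295069 -1.1729685   0.787931  ] [[0.999, 0.035, -0.021], [0.0, -0.52, -0.854], [-0.04, 0.854, -0.519]]
```

View pics/top1.png

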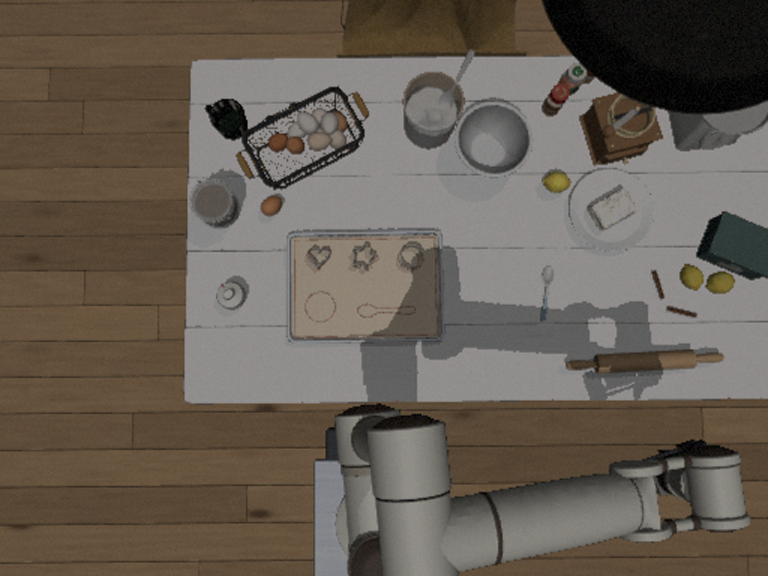

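View pics/side1.png

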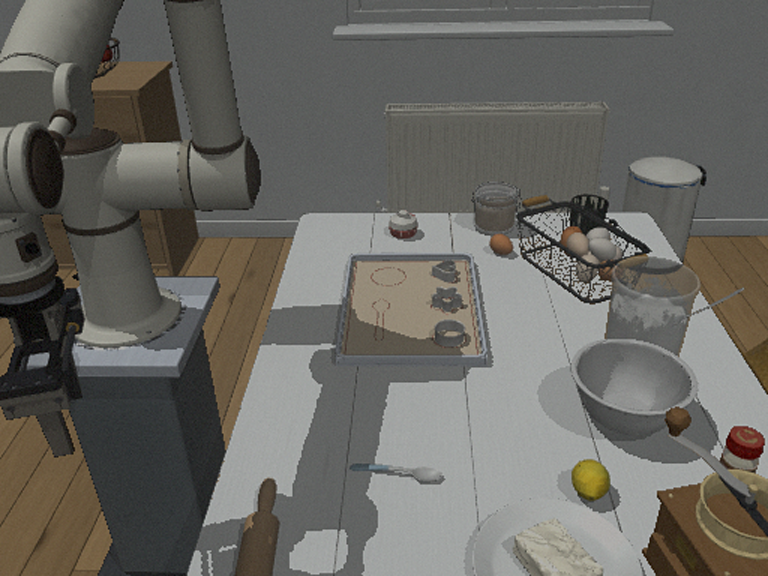

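The pictures show the timer at (231,294) in the 1.5x top view. The tray spans (289–441, 231–342), and the spoon has its bowl at (547,272) and its handle end at (544,319). I'll enlarge these next.

```bash
python3 - <<'E'
from h import *
d=np.load('top.npz');im=d['frame'][:,:,::-1]
f=lambda x0,y0,x1,y1,s:cv2.resize(im[y0:y1,x0:x1],None,fx=s,fy=s,interpolation=cv2.INTER_CUBIC)
C=np.zeros((600,800,3),np.uint8)
C[:340,:440]=f(190,150,300,235,4)[:340,:440]     # tray x4
C[:320,450:770]=f(136,180,176,220,8)   # timer x8
C[340:600,0:200]=0
C[345:600,0:320]=cv2.resize(im[172:216,340:380],None,fx=8,fy=8,interpolation=cv2.INTER_CUBIC)[:255,:320] if 0 else cv2.resize(im[172:220,332:392],(320,255),interpolation=cv2.INTER_CUBIC)
cv2.imwrite('pics/m1.png',C)
for u,v in[(154,196),(364,183),(363,205),(363,212)]:print(u,v,pd(d,u,v))
P=cloud(d)
# timer blob
w=P[180:215,136:175].reshape(-1,3);m=(w[:,2]>.02)&(w[:,2]<.1);print('timer',m.sum(),w[m].min(0),w[m].max(0),w[m].mean(0))
top=w[(w[:,2]>.05)&(w[:,2]<.1)];print('knob',len(top),top.mean(0))
# spoon
w=P[172:220,335:392].reshape(-1,3);m=(w[:,2]>.004);print('spoon',m.sum(),w[m].min(0),w[m].max(0),w[m].mean(0))
# tray rim
w=P[145:235,185:300].reshape(-1,3);m=(w[:,2]>.016)&(w[:,2]<.05);q=w[m]
q=q[:,:2].astype(np.float32);rr=cv2.minAreaRect(q*1000);print('tray',rr)
E
```

```text
154 196 [0.55238168 0.35117528 0.06226004]
364 183 [ 0.60149128 -0.42218832  0.00392604]
363 205 [ 0.51843813 -0.4144749   0.00836271]
363 212 [ 4.92999157e-01 -4.15753236e-01 -2.61389690e-04]
timer 274 [0.51970799 0.32623337 0.02044484] [0.58575496 0.39029584 0.06674474] [0.55247908 0.35682904 0.04343173]
knob 56 [0.55330478 0.35968199 0.05573471]
spoon 580 [ 0.37161534 -0.52319103  0.00400497] [0.64398216 0.00671616 1.67420988] [ 0.55374742 -0.40766638  0.03550216]
tray ((574.961669921875, 31.440338134765625), (275.6097412109375, 385.18255615234375), 0.4718706011772156)
```

View pics/m1.png

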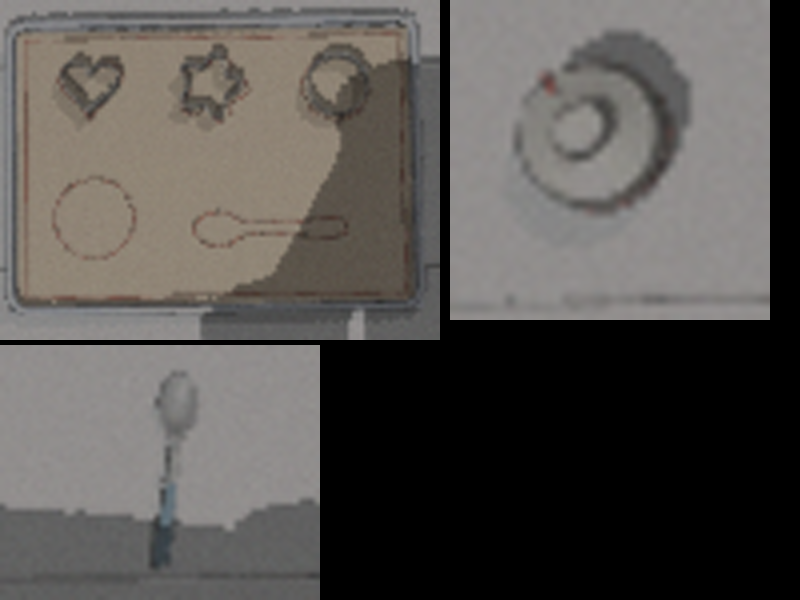

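Readings from the picture:
- Circle centre at (94,218) in the tray crop.
- Spoon outline runs from the bowl tip at (193,229) to the handle end at (348,226).
- Dial disc at about (591,134) and knob at (582,128) in the timer crop.
- Spoon tip at (178,372) and handle end at (160,568) in the lower crop.

```bash
python3 - <<'E'
from h import *
d=np.load('top.npz')
def g(U,V,X0,Y0,x0,y0,sx,sy,z): return (pz(d,(U-X0+.5)/sx-.5+x0,(V-Y0+.5)/sy-.5+y0,z)*1000).round(1)
T=lambda U,V,z=.008:g(U,V,0,0,190,150,4,4,z)
print('circle',T(94,218),[T(*p) for p in[(52,218),(137,218),(94,176),(94,260)]])
print('sp outline tip,end',T(193,229.5),T(348,226.5))
print('cutters',T(91,82,.02),T(213,84,.02),T(336,82,.02))
Tm=lambda U,V,z:g(U,V,450,0,136,180,8,8,z)
print('timer foot',Tm(591,134,.03),'knob',Tm(582,128,.058))
S=lambda U,V,z:g(U,V,0,345,332,172,320/60,255/48,z)
print('spoon tip,end',S(178,372,.005),S(160,568,.003),'bowl',S(178,402,.005))
im=d['frame'].astype(int)
b=snap('side')
P=cloud(b);w=P[130:170,240:300].reshape(-1,3);k=w[(w[:,2]>.03)&(w[:,2]<.09)&(w[:,0]<.6)];print('side timer',k.min(0),k.max(0))
w=P[300:330,225:300].reshape(-1,3);k=w[(w[:,2]>.005)&(w[:,2]<.03)];print('side spoon',len(k),k.min(0),k.max(0))
c,dr=k[:,:2].mean(0),np.linalg.svd(k[:,:2]-k[:,:2].mean(0))[2][0];print(c,dr,((k[:,:2]-c)@dr).min(),((k[:,:2]-c)@dr).max())
E
```

```text
circle [526.3 142.5   8. ] [array([526.6, 181.5,   8. ]), array([525.9, 102.5,   8. ]), array([565.6, 142.5,   8. ]), array([487.2, 142.5,   8. ])]
sp outline tip,end [514.8  50.5   8. ] [516.4 -93.5   8. ]
cutters [652.2 144.3  20. ] [649.4  30.9  20. ] [650.4 -83.6  20. ]
timer foot [554.9 361.   30. ] knob [554.5 359.1  58. ]
spoon tip,end [ 625.2 -426.4    5. ] [ 487.  -409.5    3. ] bowl [ 603.9 -425.6    5. ]
side timer [0.51982774 0.32379167 0.03018711] [0.58449833 0.38540257 0.06262603]
side spoon 206 [ 0.4918169  -0.43826571  0.0050049 ] [ 0.62125226 -0.40425361  0.01495909]
[ 0.55363898 -0.41746188] [ 0.99381962 -0.111007  ] -0.06286009688498753 0.06830905419986216
```

```bash
cat >> h.py <<'E'
def plan(x,y,z,yaw=None,n=None):
    "total shift in tool axes (units), turn (units) to a pose with tool down"
    from scipy.spatial.transform import Rotation as R
    s=r.read_state(); Q=R.from_quat(s['eef_rot']); p=np.array(s['eef_pos'])
    x_=Q.as_matrix()[:,0]; cy=np.arctan2(x_[1],x_[0])
    yaw=cy if yaw is None else yaw
    T=R.from_euler('ZX',[yaw,np.pi]); rv=(Q.inv()*T).as_rotvec()/np.deg2rad(45)
    w=np.array([x,y,z])-p
    print('t',s['time_s'],'pos',p.round(4),'yaw',cy.round(4),'q6',round(s['joints'][5],2),'gap',round(s['finger_gap'],4),'F',np.round(s['ft_force'],1))
    print('dp now-axes',(Q.inv().apply(w)/.12).round(3),'dp after-turn axes',(T.inv().apply(w)/.12).round(3),'turn',rv.round(3))
E
python3 -c "
from h import *
plan(.555,-.418,.10,-.115)"
```

```text
t 0.15 pos [ 0.1697 -0.5489  0.2139] yaw 0.2998 q6 -0.21 gap 0.092 F [-0.2  0.3 -0.4]
dp now-axes [ 3.389 -0.093  0.95 ] dp after-turn axes [ 3.064 -1.452  0.949] turn [-0.002  0.     0.528]
```

move_arm:
  jaw: [1,1,1,1,1]
  dp:
    - [0.2,0,0]
    - [0.5,0,0]
    - [0.8,0,0]
    - [0.9,0,0]
    - [0.9,0,0]
  angular:
    - [0,0,0.15]
    - [0,0,0.33]
    - [0,0,0.5]
    - [0,0,0.528]
    - [0,0,0.528]

```text
time_s: 0.65
eef_pos: [0.2745, -0.5165, 0.2142]
eef_rot: [0.998, -0.056, 0.0, -0.0]
ft_force: [-1.1, 0.1, -0.2]
finger_gap: 0.0923
grip_force: 0.0
```

move_arm:
  jaw: [0.2,0.2,0.2,0.2]
  dp:
    - [0.25,-0.12,0.1]
    - [0.5,-0.24,0.2]
    - [0.75,-0.36,0.3]
    - [0.75,-0.36,0.3]
  angular:
    - [0,0,0]
    - [0,0,0]
    - [0,0,0]
    - [0,0,0]

```text
time_s: 1.05
eef_pos: [0.3687, -0.4826, 0.1761]
eef_rot: [0.998, -0.056, -0.001, -0.002]
ft_force: [0.7, 0.7, -1.1]
finger_gap: 0.0622
grip_force: 0.0
```

move_arm:
  jaw: [0.2,0.2,0.2,0.2]
  dp:
    - [0.25,-0.12,0.1]
    - [0.5,-0.24,0.2]
    - [0.75,-0.36,0.3]
    - [0.75,-0.36,0.3]
  angular:
    - [0,0,0]
    - [0,0,0]
    - [0,0,0]
    - [0,0,0]

```text
time_s: 1.45
eef_pos: [0.4625, -0.4506, 0.1406]
eef_rot: [0.998, -0.056, -0.001, -0.001]
ft_force: [-1.2, -0.5, -0.2]
finger_gap: 0.0551
grip_force: 0.0
```

move_arm:
  jaw: [0.2,0.2,0.2,0.2,0.2]
  dp:
    - [0.25,-0.12,0.1]
    - [0.5,-0.24,0.2]
    - [0.74,-0.36,0.3]
    - [0.74,-0.36,0.3]
    - [0.74,-0.36,0.3]
  angular:
    - [0,0,0]
    - [0,0,0]
    - [0,0,0]
    - [0,0,0]
    - [0,0,0]

```text
time_s: 1.95
eef_pos: [0.5536, -0.4207, 0.1066]
eef_rot: [0.998, -0.057, -0.001, 0.0]
ft_force: [0.3, -0.2, -0.6]
finger_gap: 0.0554
grip_force: 0.0
```

```bash
python3 -c "
from h import *
plan(.555,-.418,.003,-.115)
snap('side','s2.png',(200,250,330,350),6)"
```

```text
t 1.95 pos [ 0.5536 -0.4207  0.1066] yaw -0.1148 q6 0.86 gap 0.0554 F [ 0.3 -0.2 -0.6]
dp now-axes [ 0.01  -0.024  0.864] dp after-turn axes [ 0.009 -0.023  0.864] turn [0.001 0.001 0.   ]
```

View pics/s2.png

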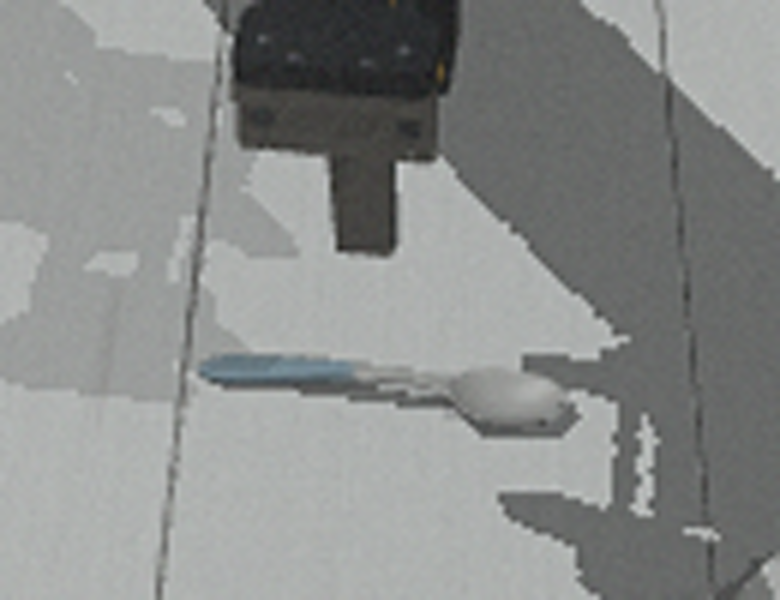

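The gripper hangs over the spoon's middle. The spoon tip is at (578,402) and the handle end at (198,370).

```bash
python3 -c "
from h import *
d=np.load('side.npz')
f=lambda U,V,z:pz(d,200+(U+.5)/6-.5,250+(V+.5)/6-.5,z)
a,b=f(576,402,.006),f(198,370,.006);print(a,b,(a+b)/2,np.linalg.norm(a-b),np.arctan2(*(a-b)[[1,0]]))
"
```

```text
[ 0.62486093 -0.42558985  0.006     ] [ 0.48467139 -0.4117175   0.006     ] [ 0.55476616 -0.41865367  0.006     ] 0.14087422914078498 -0.09863313188987818
```

move_arm:
  jaw: [0.2,0.2,0.2,0.2,0.2]
  dp:
    - [0,-0.02,0.2]
    - [0.01,-0.02,0.4]
    - [0.01,-0.02,0.6]
    - [0.01,-0.02,0.65]
    - [0.01,-0.02,0.65]
  angular:
    - [0,0,0]
    - [0,0,0]
    - [0,0,0]
    - [0,0,0]
    - [0,0,0]

```text
time_s: 2.5
eef_pos: [0.5548, -0.418, 0.0284]
eef_rot: [0.998, -0.058, -0.001, -0.0]
ft_force: [0.8, 0.7, 0.5]
finger_gap: 0.055
grip_force: 0.0
```

move_arm:
  jaw: [0.2,0.2,-1,-1,-1]
  dp:
    - [0,0,0.12]
    - [0,0,0.21]
    - [0,0,0.21]
    - [0,0,0.21]
    - [0,0,0.21]
  angular:
    - [0,0,0]
    - [0,0,0]
    - [0,0,0]
    - [0,0,0]
    - [0,0,0]
  squeeze: 12

```text
time_s: 3.0
eef_pos: [0.5567, -0.4176, 0.004]
eef_rot: [0.998, -0.057, 0.0, 0.0]
ft_force: [0.2, -0.2, 1.0]
finger_gap: 0.0332
grip_force: 0.0
```

move_arm:
  jaw: [-1,-1,-1,-1,-1]
  dp:
    - [0,0,0]
    - [0,0,0]
    - [0,0,0]
    - [0,0,0]
    - [0,0,0]
  angular:
    - [0,0,0]
    - [0,0,0]
    - [0,0,0]
    - [0,0,0]
    - [0,0,0]

```text
time_s: 3.5
eef_pos: [0.5567, -0.4175, 0.004]
eef_rot: [0.998, -0.057, 0.0, 0.0]
ft_force: [0.1, 1.2, 2.8]
finger_gap: 0.021
grip_force: 11.9
```

move_arm:
  jaw: [-1,-1,-1,-1,-1]
  dp:
    - [0,0,-0.1]
    - [0,0,-0.3]
    - [0,0,-0.5]
    - [0,0,-0.7]
    - [0,0,-0.7]
  angular:
    - [0,0,0]
    - [0,0,0]
    - [0,0,0]
    - [0,0,0]
    - [0,0,0]

```text
time_s: 4.0
eef_pos: [0.5583, -0.4195, 0.0925]
eef_rot: [0.998, -0.057, 0.003, 0.003]
ft_force: [0.6, -0.7, 0.4]
finger_gap: 0.0208
grip_force: 11.9
```

```bash
python3 -c "
from h import *
plan(.5155,-.0215,.10,1.58)
snap('side','s3.png',(200,220,330,320),6)"
```

```text
t 4.0 pos [ 0.5583 -0.4195  0.0925] yaw -0.1148 q6 0.87 gap 0.0208 F [ 0.6 -0.7  0.4]
dp now-axes [-0.734 -3.253 -0.085] dp after-turn axes [ 3.32  -0.326 -0.063] turn [ 0.012 -0.    -2.158]
```

View pics/s3.png

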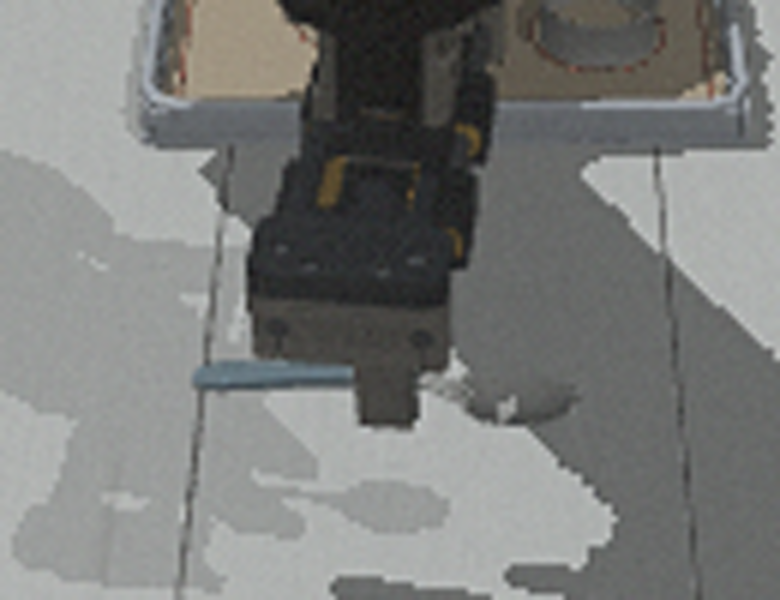

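The spoon is held level, with its handle end at (196,377) and bowl tip at (578,398). I'll measure how it sits in the gripper.

```bash
python3 -c "
from h import *
d=np.load('side.npz')
f=lambda U,V,z:pz(d,200+(U+.5)/6-.5,220+(V+.5)/6-.5,z)
a,b=f(577,398,.095),f(195,378,.095);m=(a+b)/2
yaw=np.arctan2(*(a-b)[[1,0]]);print(a,b,m,np.linalg.norm(a-b),yaw,'along',(m-[.5583,-.4195,0])@[np.cos(yaw),np.sin(yaw),0])
"
```

```text
[ 0.62338282 -0.42434692  0.095     ] [ 0.48820915 -0.41574014  0.095     ] [ 0.55579598 -0.42004353  0.095     ] 0.13544739598733427 -0.06358613665384458 along -0.0024644196203988267
```

move_arm:
  jaw: [-1,-1,-1,-1,-1]
  dp:
    - [-0.04,-0.2,0]
    - [-0.08,-0.4,0]
    - [-0.12,-0.6,0]
    - [-0.16,-0.8,0]
    - [-0.19,-0.94,0]
  angular:
    - [0,0,-0.14]
    - [0,0,-0.29]
    - [0,0,-0.43]
    - [0,0,-0.58]
    - [0,0,-0.72]

```text
time_s: 4.55
eef_pos: [0.5452, -0.3001, 0.0851]
eef_rot: [0.974, 0.226, -0.001, -0.002]
ft_force: [0.5, -0.1, -0.4]
finger_gap: 0.0207
grip_force: 11.9
```

move_arm:
  jaw: [-1,-1,-1,-1,-1]
  dp:
    - [0.07,-0.18,0]
    - [0.14,-0.36,0]
    - [0.21,-0.54,0]
    - [0.28,-0.72,0]
    - [0.34,-0.9,0]
  angular:
    - [0,0,-0.14]
    - [0,0,-0.29]
    - [0,0,-0.43]
    - [0,0,-0.58]
    - [0,0,-0.72]

```text
time_s: 5.05
eef_pos: [0.5349, -0.186, 0.0854]
eef_rot: [0.873, 0.489, -0.001, -0.001]
ft_force: [0.9, 0.1, 0.1]
finger_gap: 0.0209
grip_force: 11.9
```

move_arm:
  jaw: [-1,-1,-1,-1,-1]
  dp:
    - [0.15,-0.12,0]
    - [0.3,-0.24,0]
    - [0.45,-0.36,0]
    - [0.6,-0.48,0]
    - [0.77,-0.57,0]
  angular:
    - [0,0,-0.14]
    - [0,0,-0.29]
    - [0,0,-0.43]
    - [0,0,-0.58]
    - [0,0,-0.71]

```text
time_s: 5.55
eef_pos: [0.5249, -0.0716, 0.0854]
eef_rot: [0.705, 0.71, -0.001, -0.002]
ft_force: [0.9, 0.1, 0.4]
finger_gap: 0.0207
grip_force: 11.9
```

move_arm:
  jaw: [-1,-1]
  dp:
    - [0,0,0]
    - [0,0,0]
  angular:
    - [0,0,0]
    - [0,0,0]

```text
time_s: 5.75
eef_pos: [0.526, -0.0729, 0.0862]
eef_rot: [0.706, 0.708, -0.001, -0.001]
ft_force: [0.2, -0.9, -0.6]
finger_gap: 0.0208
grip_force: 11.9
```

```bash
python3 -c "
from h import *
plan(.5155,-.0195,.04,1.575)"
```

```text
t 5.75 pos [ 0.526  -0.0729  0.0862] yaw 1.5729 q6 -0.37 gap 0.0208 F [ 0.2 -0.9 -0.6]
dp now-axes [ 0.445 -0.086  0.385] dp after-turn axes [ 0.445 -0.086  0.385] turn [-0.003 -0.    -0.003]
```

move_arm:
  jaw: [-1,-1,-1,-1,-1]
  dp:
    - [0.15,-0.03,0.05]
    - [0.3,-0.06,0.1]
    - [0.44,-0.085,0.2]
    - [0.445,-0.085,0.38]
    - [0.445,-0.085,0.38]
  angular:
    - [0,0,0]
    - [0,0,0]
    - [0,0,0]
    - [0,0,0]
    - [0,0,0]

```text
time_s: 6.25
eef_pos: [0.5138, -0.0197, 0.0388]
eef_rot: [0.707, 0.708, -0.002, -0.003]
ft_force: [-0.3, 0.7, -0.2]
finger_gap: 0.0208
grip_force: 11.9
```

```bash
python3 -c "
from h import *
plan(.5155,-.0195,.0125,1.575)
d=snap('side','s4.png',(215,160,335,250),6)"
```

```text
t 6.25 pos [ 0.5138 -0.0197  0.0388] yaw 1.572 q6 -0.27 gap 0.0208 F [-0.3  0.7 -0.2]
dp now-axes [0.001 0.016 0.219] dp after-turn axes [0.001 0.014 0.219] turn [-0.008 -0.002 -0.004]
```

View pics/s4.png

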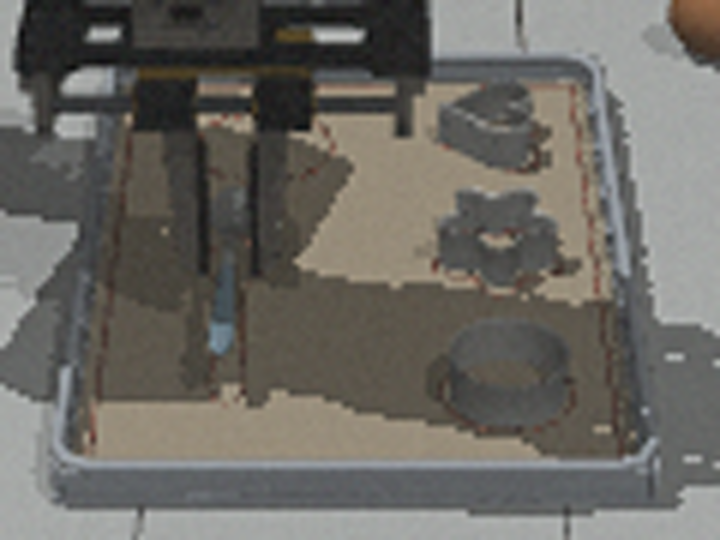

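The spoon hangs over its outline, with the handle end at (218,352) and the bowl tip at about (236,187). The outline's end is at about (230,397).

```bash
python3 -c "
from h import *
d=np.load('side.npz')
f=lambda U,V,z:pz(d,215+(U+.5)/6-.5,160+(V+.5)/6-.5,z).round(4)
print(f(219,352,.038),f(222,290,.044),f(235,190,.04),'outline end',f(230,398,.008))
"
```

```text
[ 0.5123 -0.0934  0.038 ] [ 0.512  -0.0506  0.044 ] [0.514  0.0466 0.04  ] outline end [ 0.5164 -0.088   0.008 ]
```

move_arm:
  jaw: [-1,-1,-1,-1,-1]
  dp:
    - [0.01,0.018,0.06]
    - [0.01,0.018,0.12]
    - [0.01,0.018,0.17]
    - [0.01,0.018,0.21]
    - [0.01,0.018,0.21]
  angular:
    - [0,0,-0.01]
    - [0,0,-0.01]
    - [0,0,-0.01]
    - [0,0,-0.01]
    - [0,0,-0.01]

```text
time_s: 6.8
eef_pos: [0.518, -0.0184, 0.0158]
eef_rot: [0.703, 0.711, -0.0, -0.001]
ft_force: [-0.2, -0.2, -0.2]
finger_gap: 0.0209
grip_force: 11.9
```

move_arm:
  jaw: [-0.4,-0.3,-0.2,-0.2,-0.2]
  dp:
    - [0,0,0.01]
    - [0,0,0.01]
    - [0,0,0.01]
    - [0,0,0.01]
    - [0,0,0.01]
  angular:
    - [0,0,0]
    - [0,0,0]
    - [0,0,0]
    - [0,0,0]
    - [0,0,0]

```text
time_s: 7.3
eef_pos: [0.5188, -0.0185, 0.0156]
eef_rot: [0.703, 0.711, 0.0, 0.0]
ft_force: [0.3, 0.0, 0.5]
finger_gap: 0.037
grip_force: 0.0
```

move_arm:
  jaw: [-0.2,-0.2,-0.2,-0.2,-0.2]
  dp:
    - [0,0,-0.1]
    - [0,0,-0.3]
    - [0,0,-0.6]
    - [0,0,-0.9]
    - [0,0,-0.95]
  angular:
    - [0,0,0]
    - [0,0,0]
    - [0,0,0]
    - [0,0,0]
    - [0,0,0]

```text
time_s: 7.8
eef_pos: [0.522, -0.0193, 0.1353]
eef_rot: [0.703, 0.711, 0.002, 0.004]
ft_force: [1.2, -0.5, 0.1]
finger_gap: 0.0365
grip_force: 0.0
```

```bash
python3 -c "
from h import *
plan(.554,.359,.12,1.572)"
```

```text
t 7.8 pos [ 0.522  -0.0193  0.1353] yaw 1.5817 q6 -0.28 gap 0.0365 F [ 1.2 -0.5  0.1]
dp now-axes [3.15  0.3   0.122] dp after-turn axes [3.152 0.27  0.128] turn [0.012 0.003 0.012]
```

move_arm:
  jaw: [1,1,1,1]
  dp:
    - [0.26,0.02,0]
    - [0.52,0.05,0]
    - [0.79,0.07,0]
    - [0.79,0.07,0]
  angular:
    - [0,0,0]
    - [0,0,0]
    - [0,0,0]
    - [0,0,0]

```text
time_s: 8.2
eef_pos: [0.5254, 0.0794, 0.1292]
eef_rot: [0.702, 0.712, 0.0, -0.001]
ft_force: [-0.4, -0.3, 0.6]
finger_gap: 0.0667
grip_force: 0.0
```

move_arm:
  jaw: [1,1,1,1]
  dp:
    - [0.26,0.02,0]
    - [0.52,0.05,0]
    - [0.79,0.07,0]
    - [0.79,0.07,0]
  angular:
    - [0,0,0]
    - [0,0,0]
    - [0,0,0]
    - [0,0,0]

```text
time_s: 8.6
eef_pos: [0.533, 0.1735, 0.1292]
eef_rot: [0.702, 0.712, 0.0, -0.0]
ft_force: [-0.4, -0.6, -0.4]
finger_gap: 0.0917
grip_force: 0.0
```

move_arm:
  jaw: [1,1,1,1]
  dp:
    - [0.26,0.02,0]
    - [0.52,0.05,0]
    - [0.79,0.07,0]
    - [0.79,0.07,0]
  angular:
    - [0,0,0]
    - [0,0,0]
    - [0,0,0]
    - [0,0,0]

```text
time_s: 9.0
eef_pos: [0.5407, 0.2678, 0.1293]
eef_rot: [0.702, 0.712, 0.0, -0.0]
ft_force: [-0.7, 0.3, -0.3]
finger_gap: 0.092
grip_force: 0.0
```

move_arm:
  jaw: [1,1,1,1,1]
  dp:
    - [0.26,0.02,0]
    - [0.52,0.05,0]
    - [0.78,0.07,0]
    - [0.78,0.07,0]
    - [0.78,0.07,0]
  angular:
    - [0,0,0]
    - [0,0,0]
    - [0,0,0]
    - [0,0,0]
    - [0,0,0]

```text
time_s: 9.5
eef_pos: [0.5483, 0.3583, 0.129]
eef_rot: [0.703, 0.711, -0.001, 0.0]
ft_force: [0.4, -0.8, -0.5]
finger_gap: 0.0921
grip_force: 0.0
```

```bash
python3 -c "
from h import *
plan(.554,.359,.006,1.572)
d=snap('side')
C=np.zeros((600,800,3),np.uint8)
im=d['frame'][:,:,::-1]
C[:,:400]=cv2.resize(im[165:245,220:273],(400,600),interpolation=cv2.INTER_CUBIC)
C[:400,400:]=cv2.resize(im[120:170,240:290],(400,400),interpolation=cv2.INTER_CUBIC)
cv2.imwrite('pics/m5.png',C)"
```

```text
t 9.5 pos [0.5483 0.3583 0.129 ] yaw 1.5816 q6 0.38 gap 0.0921 F [ 0.4 -0.8 -0.5]
dp now-axes [0.007 0.048 1.025] dp after-turn axes [0.006 0.047 1.025] turn [-0.001  0.002  0.012]
```

View pics/m5.png

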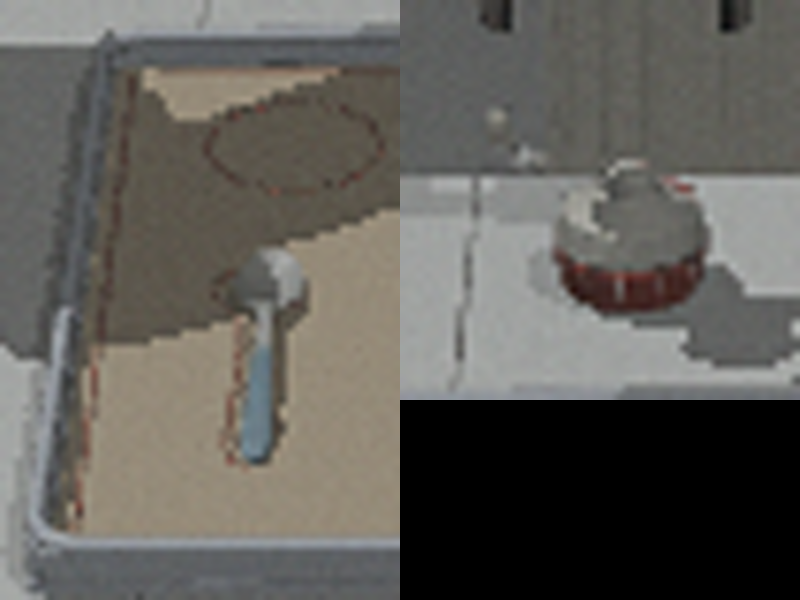

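The spoon lies a few mm towards +x of its outline: bowl tip at (277,248), handle end at (257,463), and the outline's left edges at (213,290) and (228,450). The timer at (632,235) sits centred between the open fingers.

```bash
python3 -c "
from h import *
d=np.load('side.npz')
f=lambda U,V,z:pz(d,220+(U+.5)*53/400-.5,165+(V+.5)*80/600-.5,z).round(4)
print('tip',f(277,248,.016),'end',f(257,463,.012),'bowl L/R',f(228,290,.014),f(312,285,.014))
print('outline: bowlL',f(213,290,.008),'handle L',f(228,450,.008),'end',f(240,465,.008))
print('circle',f(204,145,.008),f(385,145,.008),f(293,97,.008),f(297,195,.008))
"
```

```text
tip [0.521  0.0485 0.016 ] end [ 0.5188 -0.0954  0.012 ] bowl L/R [0.5025 0.0201 0.014 ] [0.5359 0.0239 0.014 ]
outline: bowlL [0.4959 0.0293 0.008 ] handle L [ 0.5073 -0.0815  0.008 ] end [ 0.5122 -0.0911  0.008 ]
circle [0.486  0.1443 0.008 ] [0.5636 0.1443 0.008 ] [0.5229 0.1859 0.008 ] [0.5273 0.1029 0.008 ]
```

move_arm:
  jaw: [1,1,1,1,1]
  dp:
    - [0.005,0.04,0.15]
    - [0.005,0.04,0.3]
    - [0.005,0.04,0.45]
    - [0.005,0.04,0.5]
    - [0.005,0.04,0.5]
  angular:
    - [0,0,0]
    - [0,0,0]
    - [0,0,0]
    - [0,0,0]
    - [0,0,0]

```text
time_s: 10.05
eef_pos: [0.552, 0.3591, 0.0673]
eef_rot: [0.704, 0.711, -0.002, -0.001]
ft_force: [0.5, -0.4, -0.5]
finger_gap: 0.0921
grip_force: 0.0
```

```bash
python3 -c "
from h import *
plan(.5535,.359,.006,1.572)"
```

```text
t 10.05 pos [0.552  0.3591 0.0673] yaw 1.5805 q6 0.38 gap 0.0921 F [ 0.5 -0.4 -0.5]
dp now-axes [-0.     0.014  0.511] dp after-turn axes [-0.001  0.012  0.511] turn [-0.004  0.002  0.011]
```

move_arm:
  jaw: [1,1,1,1,1]
  dp:
    - [0,0.01,0.15]
    - [0,0.01,0.3]
    - [0,0.01,0.42]
    - [0,0.01,0.51]
    - [0,0.01,0.51]
  angular:
    - [0,0,0]
    - [0,0,0]
    - [0,0,0]
    - [0,0,0]
    - [0,0,0]

```text
time_s: 10.55
eef_pos: [0.5523, 0.3598, 0.0054]
eef_rot: [0.703, 0.711, -0.002, -0.001]
ft_force: [-0.2, 0.3, 0.1]
finger_gap: 0.0918
grip_force: 0.0
```

move_arm:
  jaw: [0.4,0.3,0,-0.5,-1]
  dp:
    - [0,0,0]
    - [0,0,0]
    - [0,0,0]
    - [0,0,0]
    - [0,0,0]
  angular:
    - [0,0,0]
    - [0,0,0]
    - [0,0,0]
    - [0,0,0]
    - [0,0,0]
  squeeze: 20

```text
time_s: 11.05
eef_pos: [0.5545, 0.3608, 0.0091]
eef_rot: [0.703, 0.711, 0.0, 0.0]
ft_force: [-2.1, 0.6, 4.9]
finger_gap: 0.066
grip_force: 20.0
```

move_arm:
  jaw: [-1,-1,-1]
  dp:
    - [0,0,0]
    - [0,0,0]
    - [0,0,0]
  angular:
    - [0,0,0]
    - [0,0,0]
    - [0,0,0]

```text
time_s: 11.35
eef_pos: [0.5545, 0.3608, 0.0092]
eef_rot: [0.703, 0.711, 0.0, 0.0]
ft_force: [-3.2, 0.6, 5.4]
finger_gap: 0.0659
grip_force: 20.0
```

```bash
python3 -c "
from h import *
plan(.526,.143,.06,1.572)"
```

```text
t 11.35 pos [0.5545 0.3608 0.0092] yaw 1.5816 q6 0.38 gap 0.0659 F [-3.2  0.6  5.4]
dp now-axes [-1.812 -0.257 -0.425] dp after-turn axes [-1.815 -0.24  -0.424] turn [ 0.001 -0.001  0.012]
```

move_arm:
  jaw: [-1,-1,-1,-1,-1]
  dp:
    - [0,0,-0.06]
    - [0,0,-0.16]
    - [0,0,-0.28]
    - [0,0,-0.38]
    - [0,0,-0.4]
  angular:
    - [0,0,0]
    - [0,0,0]
    - [0,0,0]
    - [0,0,0]
    - [0,0,0]

```text
time_s: 11.85
eef_pos: [0.5559, 0.3612, 0.0592]
eef_rot: [0.703, 0.711, 0.002, 0.001]
ft_force: [-0.0, -0.3, -2.0]
finger_gap: 0.066
grip_force: 20.0
```

```bash
python3 -c "
from h import *
plan(.526,.143,.06,1.572)
d=snap('side')
C=np.zeros((600,800,3),np.uint8)
im=d['frame'][:,:,::-1]
C[:,:]=cv2.resize(im[100:175,220:320],(800,600),interpolation=cv2.INTER_CUBIC)
cv2.imwrite('pics/m6.png',C)"
```

```text
t 11.85 pos [0.5559 0.3612 0.0592] yaw 1.5815 q6 0.38 gap 0.066 F [-0.  -0.3 -2. ]
dp now-axes [-1.816 -0.268 -0.011] dp after-turn axes [-1.818 -0.251 -0.006] turn [ 0.006 -0.002  0.012]
```

View pics/m6.png

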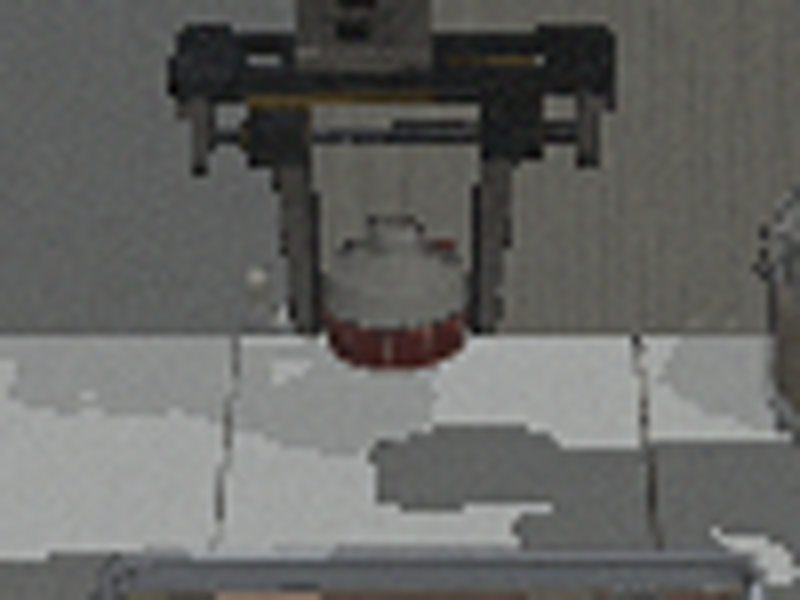

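The timer is held upright between the fingers: dial edges at x = 323 and 472, knob top at (395,220), red pointer mark at (445,243).

```bash
python3 -c "
from h import *
d=np.load('side.npz')
f=lambda U,V,z:pz(d,220+(U+.5)/8-.5,100+(V+.5)/8-.5,z).round(4)
b=.0502
print('knobtop',f(396,219,b+.06),'basefront',f(395,367,b),'dial L R',f(323,290,b+.027),f(472,290,b+.027))
P=cloud(d)[100:175,220:320].reshape(-1,3);k=P[(P[:,2]>b+.052)&(P[:,2]<b+.075)&(abs(P[:,0]-.555)<.025)&(abs(P[:,1]-.36)<.03)];print(len(k),k.mean(0) if len(k) else 0, k.max(0),k.min(0))
"
```

```text
knobtop [0.5566 0.3649 0.1102] basefront [0.556  0.3401 0.0502] dial L R [0.5239 0.3627 0.0772] [0.59   0.362  0.0772]
28 [0.55594215 0.35534415 0.10796535] [0.56695343 0.36645773 0.11300484] [0.54581374 0.34543861 0.10224687]
```

move_arm:
  jaw: [-1,-1,-1,-1,-1]
  dp:
    - [-0.15,-0.02,0]
    - [-0.35,-0.05,0]
    - [-0.55,-0.08,0]
    - [-0.75,-0.11,0]
    - [-0.9,-0.13,0]
  angular:
    - [0,0,0]
    - [0,0,0]
    - [0,0,0]
    - [0,0,0]
    - [0,0,0]

```text
time_s: 12.4
eef_pos: [0.539, 0.251, 0.0557]
eef_rot: [0.703, 0.711, -0.001, -0.0]
ft_force: [-0.2, 0.5, -2.4]
finger_gap: 0.0661
grip_force: 20.0
```

move_arm:
  jaw: [-1,-1,-1,-1,-1]
  dp:
    - [-0.2,-0.03,0]
    - [-0.45,-0.06,0]
    - [-0.7,-0.1,0]
    - [-0.89,-0.13,0]
    - [-0.89,-0.13,0]
  angular:
    - [0,0,0]
    - [0,0,0]
    - [0,0,0]
    - [0,0,0]
    - [0,0,0]

```text
time_s: 12.9
eef_pos: [0.5248, 0.1431, 0.056]
eef_rot: [0.704, 0.71, -0.0, -0.0]
ft_force: [0.0, 0.6, -1.5]
finger_gap: 0.0664
grip_force: 20.0
```

move_arm:
  jaw: [-1,-1]
  dp:
    - [0,0,0]
    - [0,0,0]
  angular:
    - [0,0,0]
    - [0,0,0]

```text
time_s: 13.1
eef_pos: [0.5254, 0.1462, 0.0563]
eef_rot: [0.703, 0.711, 0.0, -0.0]
ft_force: [-0.8, 0.1, -3.0]
finger_gap: 0.0659
grip_force: 20.0
```

```bash
python3 -c "
from h import *
plan(.526,.146,.017,1.572)
d=snap('side');P=cloud(d).reshape(-1,3);b=.05
k=P[(P[:,2]>b+.052)&(P[:,2]<b+.075)&(abs(P[:,0]-.526)<.025)&(abs(P[:,1]-.145)<.03)];print(len(k),k.mean(0), k.max(0),k.min(0))"
```

```text
t 13.1 pos [0.5254 0.1462 0.0563] yaw 1.5821 q6 0.04 gap 0.0659 F [-0.8  0.1 -3. ]
dp now-axes [-0.002  0.005  0.327] dp after-turn axes [-0.002  0.005  0.327] turn [ 0.    -0.001  0.013]
27 [0.52553999 0.14342346 0.10596941] [0.53447555 0.15957349 0.10897985] [0.51523698 0.13047206 0.10245398]
```

move_arm:
  jaw: [-1,-1,-1,-1,-1]
  dp:
    - [0,0,0.08]
    - [0,0,0.16]
    - [0,0,0.23]
    - [0,0,0.29]
    - [0,0,0.31]
  angular:
    - [0,0,0]
    - [0,0,0]
    - [0,0,0]
    - [0,0,0]
    - [0,0,0]

```text
time_s: 13.65
eef_pos: [0.5242, 0.1454, 0.0175]
eef_rot: [0.703, 0.711, -0.001, -0.001]
ft_force: [-0.1, 0.5, -3.0]
finger_gap: 0.0659
grip_force: 20.0
```

move_arm:
  jaw: [-1,-1,-1]
  dp:
    - [0,0,0.01]
    - [0,0,0.015]
    - [0,0,0.015]
  angular:
    - [0,0,0]
    - [0,0,0]
    - [0,0,0]

```text
time_s: 13.95
eef_pos: [0.5256, 0.1454, 0.0175]
eef_rot: [0.703, 0.711, 0.0, 0.0]
ft_force: [0.1, -0.1, -2.6]
finger_gap: 0.0659
grip_force: 20.0
```

move_arm:
  jaw: [-1,-1,-1,-1]
  dp:
    - [0,0,0.01]
    - [0,0,0.02]
    - [0,0,0.03]
    - [0,0,0.03]
  angular:
    - [0,0,0]
    - [0,0,0]
    - [0,0,0]
    - [0,0,0]

```text
time_s: 14.35
eef_pos: [0.5259, 0.1455, 0.0168]
eef_rot: [0.703, 0.711, -0.0, 0.0]
ft_force: [-9.5, -0.3, 21.8]
finger_gap: 0.0658
grip_force: 20.0
```

Contact with the mat. I'll back off slightly and release.

move_arm:
  jaw: [-1,-1,0.55,0.6,0.8]
  dp:
    - [0,0,-0.01]
    - [0,0,-0.018]
    - [0,0,-0.018]
    - [0,0,-0.018]
    - [0,0,-0.018]
  angular:
    - [0,0,0]
    - [0,0,0]
    - [0,0,0]
    - [0,0,0]
    - [0,0,0]

```text
time_s: 14.85
eef_pos: [0.5255, 0.1454, 0.0157]
eef_rot: [0.703, 0.711, 0.0, 0.0]
ft_force: [-0.4, -0.3, 0.4]
finger_gap: 0.0791
grip_force: 0.0
```

move_arm:
  jaw: [1,1,1,1,1]
  dp:
    - [0,0,0]
    - [0,0,0]
    - [0,0,-0.15]
    - [0,0,-0.3]
    - [0,0,-0.45]
  angular:
    - [0,0,0]
    - [0,0,0]
    - [0,0,0]
    - [0,0,0]
    - [0,0,0]

```text
time_s: 15.35
eef_pos: [0.5251, 0.1454, 0.0702]
eef_rot: [0.703, 0.711, -0.0, -0.0]
ft_force: [-0.6, -1.1, 0.4]
finger_gap: 0.0916
grip_force: 0.0
```

move_arm:
  jaw: [1,1,1,1,1]
  dp:
    - [0,0,-0.2]
    - [0,0,-0.4]
    - [-0.2,0,-0.5]
    - [-0.6,0,-0.5]
    - [-0.9,0,-0.5]
  angular:
    - [0,0,0]
    - [0,0,0]
    - [0,0,0]
    - [0,0,0]
    - [0,0,0]

```text
time_s: 15.85
eef_pos: [0.5268, 0.0358, 0.1305]
eef_rot: [0.703, 0.711, 0.0, 0.001]
ft_force: [1.2, -0.6, 0.4]
finger_gap: 0.0923
grip_force: 0.0
```

move_arm:
  jaw: [0,0,0,0,0]
  dp:
    - [-0.3,0,0]
    - [-0.7,0,0]
    - [-0.99,0,0]
    - [-0.99,0,0]
    - [-0.99,0,0]
  angular:
    - [0,0,0]
    - [0,0,0]
    - [0,0,0]
    - [0,0,0]
    - [0,0,0]

```text
time_s: 16.35
eef_pos: [0.5276, -0.0816, 0.1296]
eef_rot: [0.704, 0.71, 0.0, -0.0]
ft_force: [-0.0, 0.2, -0.7]
finger_gap: 0.054
grip_force: 0.0
```

```bash
python3 -c "
from h import *
plan(.52,-.0215,.08,1.58)
a=snap('top')
C=np.zeros((600,800,3),np.uint8)
im=a['frame'][:,:,::-1]
C[:,:]=cv2.resize(im[160:235,195:295],(800,600),interpolation=cv2.INTER_CUBIC)
cv2.imwrite('pics/m7.png',C)"
```

```text
t 16.35 pos [ 0.5276 -0.0816  0.1296] yaw 1.5799 q6 -0.39 gap 0.054 F [-0.   0.2 -0.7]
dp now-axes [ 0.501 -0.058  0.414] dp after-turn axes [ 0.501 -0.058  0.414] turn [-0.    -0.001 -0.   ]
```

View pics/m7.png

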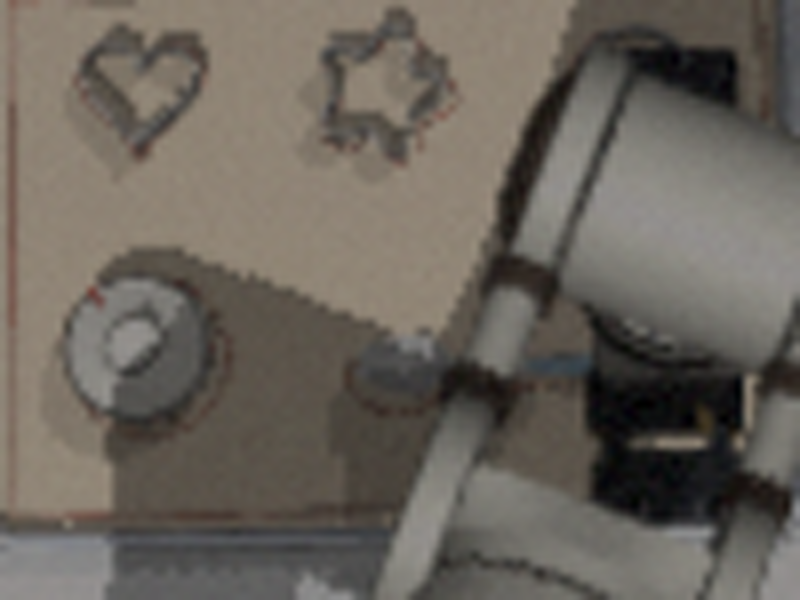

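Readings from the picture:
- Timer dial centre is about (138,345).
- Pointer is at (95,293).
- The spoon's bowl sits about 14 px (6 mm) towards +x of its outline. The outline's bottom is at v=412 and the spoon's is at about 393.

I'll correct the spoon.

```bash
python3 -c "
from h import *
d=np.load('top.npz')
f=lambda U,V,z:pz(d,195+(U+.5)/8-.5,160+(V+.5)/8-.5,z).round(4)
print('timer',f(138,345,.036),'knob',f(133,341,.066),'circ right',f(232,360,.008),'bottom',f(150,440,.008))
print('spoon bowl',f(357,363,.012),f(400,330,.012),f(400,394,.012),'outline',f(346,370,.008),f(400,412,.008),'handle',f(570,353,.014),f(570,373,.014))
"
```

```text
timer [0.529 0.145 0.036] knob [0.5279 0.1447 0.066 ] circ right [0.5243 0.1037 0.008 ] bottom [0.4874 0.1418 0.008 ]
spoon bowl [0.5221 0.0455 0.012 ] [0.5373 0.0255 0.012 ] [0.5075 0.0257 0.012 ] outline [0.5192 0.0507 0.008 ] [0.4995 0.0258 0.008 ] handle [ 0.5258 -0.0532  0.014 ] [ 0.5165 -0.0531  0.014 ]
```

move_arm:
  jaw: [0,0,0,0,0]
  dp:
    - [0.2,-0.03,0]
    - [0.4,-0.065,0]
    - [0.52,-0.065,0.2]
    - [0.52,-0.065,0.45]
    - [0.52,-0.065,0.55]
  angular:
    - [0,0,0]
    - [0,0,0]
    - [0,0,0]
    - [0,0,0]
    - [0,0,0]

```text
time_s: 16.9
eef_pos: [0.517, -0.0165, 0.0611]
eef_rot: [0.702, 0.712, -0.001, -0.002]
ft_force: [-0.2, 0.2, -1.6]
finger_gap: 0.0458
grip_force: 0.0
```

```bash
python3 -c "
from h import *
plan(.5195,-.0195,.0145,1.58)"
```

```text
t 16.9 pos [ 0.517  -0.0165  0.0611] yaw 1.5846 q6 -0.28 gap 0.0458 F [-0.2  0.2 -1.6]
dp now-axes [-0.026  0.022  0.388] dp after-turn axes [-0.025  0.02   0.388] turn [-0.006 -0.002  0.006]
```

move_arm:
  jaw: [0,0,0,-1,-1]
  dp:
    - [-0.02,0.03,0.15]
    - [-0.02,0.03,0.3]
    - [-0.02,0.03,0.38]
    - [-0.02,0.03,0.38]
    - [-0.02,0.03,0.38]
  angular:
    - [0,0,0]
    - [0,0,0]
    - [0,0,0]
    - [0,0,0]
    - [0,0,0]
  squeeze: 12

```text
time_s: 17.4
eef_pos: [0.5233, -0.0213, 0.0188]
eef_rot: [0.703, 0.711, 0.0, 0.0]
ft_force: [-0.6, 0.0, -0.4]
finger_gap: 0.0316
grip_force: 0.0
```

move_arm:
  jaw: [-1,-1,-1,-1,-1]
  dp:
    - [0,0,0]
    - [0,0,0]
    - [0,0,0]
    - [0,0,0]
    - [0,0,0]
  angular:
    - [0,0,0]
    - [0,0,0]
    - [0,0,0]
    - [0,0,0]
    - [0,0,0]

```text
time_s: 17.9
eef_pos: [0.5224, -0.0219, 0.0219]
eef_rot: [0.703, 0.711, -0.001, -0.001]
ft_force: [-13.7, 1.2, 34.9]
finger_gap: 0.0007
grip_force: 18.3
```

move_arm:
  jaw: [-1,-1,-1,-1,-1]
  dp:
    - [0,0,-0.03]
    - [0,0,-0.06]
    - [0,0,-0.15]
    - [0,0,-0.3]
    - [0,0,-0.3]
  angular:
    - [0,0,0]
    - [0,0,0]
    - [0,0,0]
    - [0,0,0]
    - [0,0,0]

```text
time_s: 18.4
eef_pos: [0.525, -0.022, 0.0568]
eef_rot: [0.703, 0.711, 0.001, 0.002]
ft_force: [0.4, 0.3, 1.1]
finger_gap: 0.0005
grip_force: 0.0
```

move_arm:
  jaw: [0,0,0]
  dp:
    - [0,0,0]
    - [0,0,0]
    - [0,0,0]
  angular:
    - [0,0,0]
    - [0,0,0]
    - [0,0,0]

```text
time_s: 18.7
eef_pos: [0.5222, -0.0212, 0.0533]
eef_rot: [0.703, 0.711, -0.0, -0.001]
ft_force: [0.6, -0.5, 0.1]
finger_gap: 0.0222
grip_force: 0.0
```

```bash
python3 -c "
from h import *
plan(.5195,-.0195,.0145,1.58)
d=snap('side')
im=d['frame'][:,:,::-1]
cv2.imwrite('pics/m8.png',cv2.resize(im[165:245,220:300],(600,600),interpolation=cv2.INTER_CUBIC))"
```

```text
t 18.7 pos [ 0.5222 -0.0212  0.0533] yaw 1.5815 q6 -0.28 gap 0.0222 F [ 0.6 -0.5  0.1]
dp now-axes [ 0.015 -0.021  0.323] dp after-turn axes [ 0.015 -0.022  0.323] turn [-0.002 -0.001  0.002]
```

View pics/m8.png

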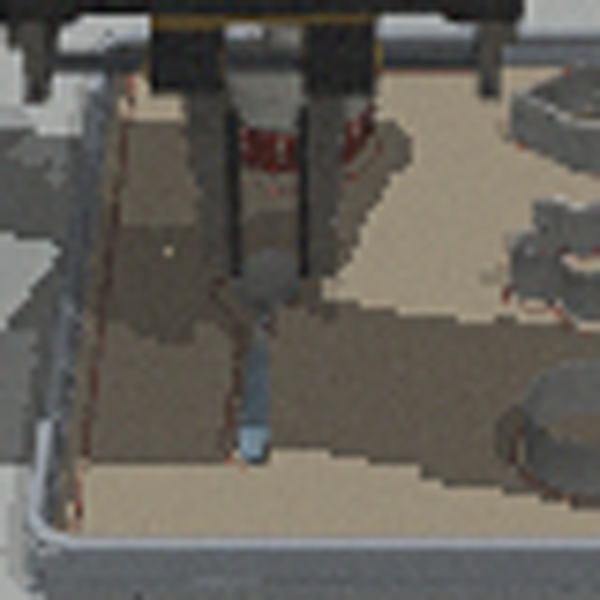

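The spoon hasn't moved: bowl at (272,285) and handle end at (253,460). I'll retry, settling before closing.

move_arm:
  jaw: [0,0,0,0,0]
  dp:
    - [0,-0.01,0.08]
    - [0,-0.01,0.16]
    - [0,-0.01,0.24]
    - [0,-0.01,0.28]
    - [0,-0.01,0.28]
  angular:
    - [0,0,0]
    - [0,0,0]
    - [0,0,0]
    - [0,0,0]
    - [0,0,0]

```text
time_s: 19.25
eef_pos: [0.5207, -0.0212, 0.0192]
eef_rot: [0.703, 0.711, -0.001, -0.001]
ft_force: [-0.2, 0.2, -0.3]
finger_gap: 0.0461
grip_force: 0.0
```

move_arm:
  jaw: [0,0]
  dp:
    - [0,0,0]
    - [0,0,0]
  angular:
    - [0,0,0]
    - [0,0,0]

```text
time_s: 19.45
eef_pos: [0.5221, -0.0216, 0.021]
eef_rot: [0.703, 0.711, 0.0, 0.0]
ft_force: [0.4, -0.5, 0.3]
finger_gap: 0.0462
grip_force: 0.0
```

move_arm:
  jaw: [0,0,0]
  dp:
    - [0,0,0.04]
    - [0,0,0.07]
    - [0,0,0.07]
  angular:
    - [0,0,0]
    - [0,0,0]
    - [0,0,0]

```text
time_s: 19.75
eef_pos: [0.5211, -0.0213, 0.0115]
eef_rot: [0.703, 0.711, -0.0, -0.001]
ft_force: [-0.6, 0.2, -1.6]
finger_gap: 0.0462
grip_force: 0.0
```

move_arm:
  jaw: [-0.5,-0.6,-0.7,-0.8,-1]
  dp:
    - [0,0,0]
    - [0,0,0]
    - [0,0,0]
    - [0,0,0]
    - [0,0,0]
  angular:
    - [0,0,0]
    - [0,0,0]
    - [0,0,0]
    - [0,0,0]
    - [0,0,0]
  squeeze: 8

```text
time_s: 20.25
eef_pos: [0.5217, -0.0215, 0.0123]
eef_rot: [0.703, 0.711, 0.0, 0.0]
ft_force: [0.0, 0.0, -0.7]
finger_gap: 0.0206
grip_force: 7.9
```

move_arm:
  jaw: [-1,-1]
  dp:
    - [0,0,0]
    - [0,0,0]
  angular:
    - [0,0,0]
    - [0,0,0]

```text
time_s: 20.45
eef_pos: [0.5217, -0.0215, 0.0123]
eef_rot: [0.703, 0.711, 0.0, 0.0]
ft_force: [0.3, -0.2, 1.4]
finger_gap: 0.0207
grip_force: 7.9
```

move_arm:
  jaw: [-1,-1,-1,-1,-1]
  dp:
    - [0,0,-0.04]
    - [0.005,-0.02,-0.04]
    - [0.012,-0.05,-0.04]
    - [0.012,-0.05,-0.04]
    - [0.012,-0.05,-0.005]
  angular:
    - [0,0,0]
    - [0,0,-0.01]
    - [0,0,-0.01]
    - [0,0,-0.01]
    - [0,0,-0.01]

```text
time_s: 20.95
eef_pos: [0.5159, -0.0201, 0.013]
eef_rot: [0.7, 0.714, 0.0, 0.0]
ft_force: [0.2, -0.8, -0.2]
finger_gap: 0.0208
grip_force: 7.9
```

move_arm:
  jaw: [-1,-1,-0.4,-0.3,-0.2]
  dp:
    - [0,0,0]
    - [0,0,0]
    - [0,0,0]
    - [0,0,0]
    - [0,0,0]
  angular:
    - [0,0,0]
    - [0,0,0]
    - [0,0,0]
    - [0,0,0]
    - [0,0,0]

```text
time_s: 21.45
eef_pos: [0.5157, -0.0201, 0.0128]
eef_rot: [0.7, 0.714, 0.0, 0.0]
ft_force: [0.5, 0.7, -0.6]
finger_gap: 0.0363
grip_force: 0.0
```

move_arm:
  jaw: [-0.1,-0.1,-0.1,-0.1,-0.1]
  dp:
    - [0,0,0]
    - [0,0,-0.1]
    - [0,0,-0.3]
    - [0,0,-0.6]
    - [0,0,-0.95]
  angular:
    - [0,0,0]
    - [0,0,0]
    - [0,0,0]
    - [0,0,0]
    - [0,0,0]

```text
time_s: 21.95
eef_pos: [0.5146, -0.0198, 0.1278]
eef_rot: [0.701, 0.714, -0.0, -0.001]
ft_force: [0.5, -1.2, 0.2]
finger_gap: 0.0415
grip_force: 0.0
```

move_arm:
  jaw: [1,1,1,1,1]
  dp:
    - [0,0.3,-0.1]
    - [0,0.7,-0.2]
    - [0,0.95,-0.2]
    - [0,0.95,-0.2]
    - [0,0.95,-0.2]
  angular:
    - [0,0,0]
    - [0,0,0]
    - [0,0,0]
    - [0,0,0]
    - [0,0,0]

```text
time_s: 22.45
eef_pos: [0.6294, -0.0178, 0.151]
eef_rot: [0.7, 0.714, -0.0, -0.0]
ft_force: [-0.3, -1.2, 0.1]
finger_gap: 0.0793
grip_force: 0.0
```

```bash
python3 -c "
from h import *
plan(.528,.1445,.12,3.14)
d=snap('side');t=snap('top')
im=d['frame'][:,:,::-1]
C=np.zeros((600,800,3),np.uint8)
C[:,:400]=cv2.resize(im[165:245,220:273],(400,600),interpolation=cv2.INTER_CUBIC)
C[:,400:]=cv2.resize(t['frame'][185:235,210:260][:, :,::-1],(400,600)[0:1]*2,interpolation=cv2.INTER_CUBIC)[0:400].repeat(1,0) if 0 else 0
C[:400,400:]=cv2.resize(t['frame'][185:225,200:240][:,:,::-1],(400,400),interpolation=cv2.INTER_CUBIC)
C[410:600,400:]=cv2.resize(t['frame'][193:217,235:285][:,:,::-1],(400,190),interpolation=cv2.INTER_CUBIC)
cv2.imwrite('pics/m9.png',C)"
```

```text
t 22.45 pos [ 0.6294 -0.0178  0.151 ] yaw 1.5897 q6 -0.24 gap 0.0793 F [-0.3 -1.2  0.1]
dp now-axes [ 1.369 -0.819  0.259] dp after-turn axes [0.847 1.351 0.258] turn [-1.000e-03 -1.000e-03 -1.974e+00]
```

View pics/m9.png

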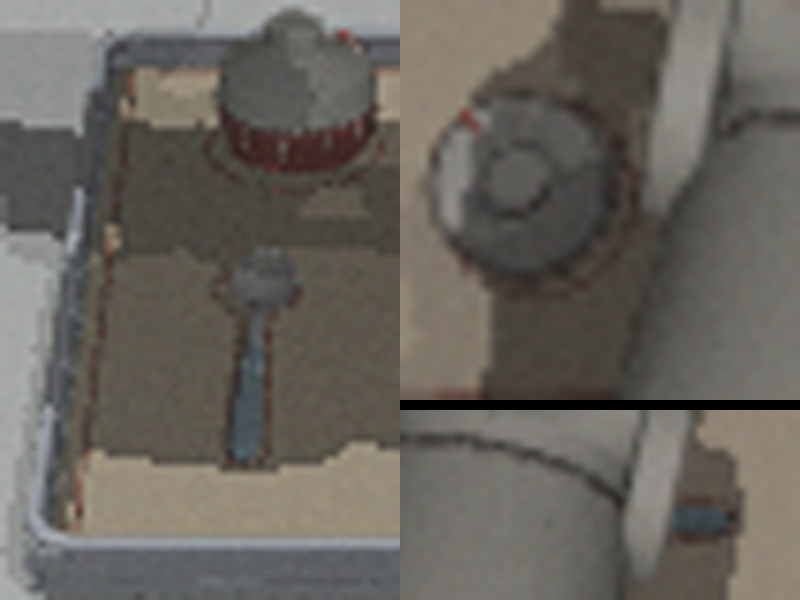

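The spoon now lies inside its outline, and the timer stands in its circle with its pointer at (470,118) in the top crop. Next I'll read the dial numerically: the pointer's azimuth from red pixels in the top view, and the base marks in the side view.

```bash
cat > dial.py <<'E'
from h import *
def ptr(d,c):
    im=d['frame'].astype(float); out=[]
    red=im[...,0]-im[...,1:].mean(-1)
    for z in(.04,):
        v,u=np.mgrid[170:235,190:250]; 
        p=np.array([pz(d,a,b,z)[:2] for a,b in zip(u.ravel(),v.ravel())])-c
        rr=np.hypot(*p.T); w=red[170:235,190:250].ravel().clip(12)-12
        for lo,hi in((.024,.033),(.028,.036)):
            k=(rr>lo)&(rr<hi); m=np.where(k,w,0); i=m.argmax()
            s=m*(np.hypot(*(p-p[i]).T)<.009); q=(p*s[:,None]).sum(0)/s.sum()
            print('pointer r',lo,'peak',m.max().round(),'az',np.degrees(np.arctan2(q[1],q[0])).round(1),'at r',np.hypot(*q).round(4))
def marks(d,c):
    im=d['frame'].astype(np.float32).mean(-1); R_,t=d['R'],d['t']
    for z in(.010,.013,.017,.021,.025,.028):
        az=np.radians(np.arange(-150,-28,3)); X=np.c_[c[0]+.0342*np.cos(az),c[1]+.0342*np.sin(az),np.full(len(az),z)]
        q=X@R_.T+t; u=q[:,0]/q[:,2]*d['fx']+d['cx']; v=q[:,1]/q[:,2]*d['fy']+d['cy']
        s=cv2.remap(im,u.astype(np.float32)[None],v.astype(np.float32)[None],cv2.INTER_LINEAR)[0]
        print(z,s.astype(int).tolist())
    print(np.arange(-150,-28,3).tolist())
E
python3 - <<'E'
from dial import *
c=np.array([.528,.1447])
t=np.load('top.npz'); s=np.load('side.npz')
ptr(t,c); marks(s,c)
E
```

```text
pointer r 0.024 peak 23.0 az 40.4 at r 0.0281
pointer r 0.028 peak 40.0 az 41.0 at r 0.0333
0.01 [70, 70, 70, 70, 71, 70, 70, 68, 67, 69, 68, 67, 66, 68, 70, 70, 70, 70, 70, 71, 71, 70, 69, 68, 68, 67, 64, 62, 65, 66, 66, 65, 61, 60, 62, 63, 65, 70, 76, 79, 79]
0.013 [60, 60, 61, 65, 62, 59, 60, 61, 60, 64, 67, 65, 61, 64, 69, 68, 66, 67, 67, 67, 67, 71, 69, 65, 64, 65, 64, 62, 60, 59, 64, 69, 69, 69, 71, 78, 85, 89, 89, 85, 83]
0.017 [55, 52, 47, 41, 43, 46, 47, 48, 48, 46, 48, 51, 52, 53, 56, 54, 48, 46, 46, 45, 45, 46, 46, 46, 48, 49, 50, 51, 50, 49, 48, 46, 53, 56, 63, 69, 73, 76, 77, 76, 78]
0.021 [46, 48, 47, 44, 51, 59, 61, 52, 49, 48, 47, 46, 48, 49, 50, 56, 64, 55, 43, 47, 49, 47, 47, 48, 48, 48, 48, 47, 46, 44, 46, 48, 46, 45, 49, 48, 49, 55, 56, 62, 69]
0.025 [47, 46, 46, 46, 50, 55, 63, 57, 47, 43, 43, 45, 48, 49, 50, 61, 75, 63, 45, 46, 47, 47, 47, 47, 48, 50, 54, 58, 52, 46, 48, 49, 49, 48, 52, 58, 60, 55, 46, 48, 47]
0.028 [49, 49, 48, 46, 50, 57, 62, 55, 48, 47, 48, 49, 50, 51, 52, 62, 82, 73, 53, 49, 47, 50, 51, 50, 50, 51, 59, 70, 58, 47, 49, 50, 50, 49, 60, 75, 74, 61, 45, 46, 47]
[-150, -147, -144, -141, -138, -135, -132, -129, -126, -123, -120, -117, -114, -111, -108, -105, -102, -99, -96, -93, -90, -87, -84, -81, -78, -75, -72, -69, -66, -63, -60, -57, -54, -51, -48, -45, -42, -39, -36, -33, -30]
```

The 25 mark sits at azimuth -102° and the pointer at 41°, so the dial reads about 1.2 min and needs about 143° clockwise. I'll move over the timer and pre-turn anticlockwise.

move_arm:
  jaw: [1,1,1,1]
  dp:
    - [0.25,-0.14,0]
    - [0.5,-0.28,0]
    - [0.7,-0.41,0]
    - [0.7,-0.41,0]
  angular:
    - [0,0,0]
    - [0,0,0]
    - [0,0,0]
    - [0,0,0]

```text
time_s: 22.95
eef_pos: [0.576, 0.0678, 0.1507]
eef_rot: [0.699, 0.715, -0.0, -0.001]
ft_force: [-0.5, -0.1, 0.1]
finger_gap: 0.0917
grip_force: 0.0
```

move_arm:
  jaw: [1,1,1,1]
  dp:
    - [0.25,-0.14,0]
    - [0.5,-0.28,0]
    - [0.67,-0.41,0]
    - [0.67,-0.41,0]
  angular:
    - [0,0,0]
    - [0,0,0]
    - [0,0,0]
    - [0,0,0]

```text
time_s: 23.35
eef_pos: [0.5263, 0.1459, 0.1508]
eef_rot: [0.7, 0.715, -0.0, -0.0]
ft_force: [0.5, -0.2, 0.1]
finger_gap: 0.0917
grip_force: 0.0
```

move_arm:
  jaw: [1,1,1,1,1]
  dp:
    - [0,0,0]
    - [0,0,0]
    - [0,0,0]
    - [0,0,0]
    - [0,0,0]
  angular:
    - [0,0,-0.15]
    - [0,0,-0.3]
    - [0,0,-0.45]
    - [0,0,-0.6]
    - [0,0,-0.7]

```text
time_s: 23.85
eef_pos: [0.5288, 0.143, 0.151]
eef_rot: [0.479, 0.878, -0.0, 0.0]
ft_force: [0.5, -0.4, 0.5]
finger_gap: 0.092
grip_force: 0.0
```

move_arm:
  jaw: [1,1,1,1,1]
  dp:
    - [0,0,0]
    - [0,0,0]
    - [0,0,0]
    - [0,0,0]
    - [0,0,0]
  angular:
    - [0,0,-0.15]
    - [0,0,-0.3]
    - [0,0,-0.45]
    - [0,0,-0.6]
    - [0,0,-0.7]

```text
time_s: 24.35
eef_pos: [0.5288, 0.143, 0.151]
eef_rot: [0.223, 0.975, -0.0, 0.0]
ft_force: [0.9, 0.1, 0.6]
finger_gap: 0.0919
grip_force: 0.0
```

move_arm:
  jaw: [1,1,1,1,1]
  dp:
    - [0,0,0]
    - [0,0,0]
    - [0,0,0]
    - [0,0,0]
    - [0,0,0]
  angular:
    - [0,0,-0.15]
    - [0,0,-0.3]
    - [0,0,-0.45]
    - [0,0,-0.57]
    - [0,0,-0.57]

```text
time_s: 24.85
eef_pos: [0.5287, 0.1432, 0.151]
eef_rot: [0.003, 1.0, -0.0, 0.0]
ft_force: [-0.3, -0.1, -0.5]
finger_gap: 0.0921
grip_force: 0.0
```

```bash
python3 -c "
from h import *
plan(.527,.1442,.08,3.14)"
```

```text
t 24.85 pos [0.5287 0.1432 0.151 ] yaw 3.1355 q6 -1.52 gap 0.0921 F [-0.3 -0.1 -0.5]
dp now-axes [0.015 0.009 0.591] dp after-turn axes [0.015 0.008 0.591] turn [-0.001  0.001 -0.006]
```

move_arm:
  jaw: [1,1,1,1,1]
  dp:
    - [0.01,0.009,0.25]
    - [0.01,0.009,0.5]
    - [0.01,0.009,0.7]
    - [0.01,0.009,0.85]
    - [0.01,0.009,0.9]
  angular:
    - [0,0,0]
    - [0,0,0]
    - [0,0,0]
    - [0,0,0]
    - [0,0,0]

```text
time_s: 25.35
eef_pos: [0.5256, 0.1447, 0.0407]
eef_rot: [0.004, 1.0, -0.0, -0.002]
ft_force: [-0.5, 0.3, 0.6]
finger_gap: 0.0922
grip_force: 0.0
```

move_arm:
  jaw: [1,1,1]
  dp:
    - [0,0,0.04]
    - [0,0,0.07]
    - [0,0,0.07]
  angular:
    - [0,0,0]
    - [0,0,0]
    - [0,0,0]

```text
time_s: 25.65
eef_pos: [0.5275, 0.1456, 0.0348]
eef_rot: [0.003, 1.0, 0.0, 0.0]
ft_force: [0.1, 0.2, 0.4]
finger_gap: 0.0917
grip_force: 0.0
```

move_arm:
  jaw: [1,1]
  dp:
    - [0,0,0]
    - [0,0,0]
  angular:
    - [0,0,0]
    - [0,0,0]

```text
time_s: 25.85
eef_pos: [0.5275, 0.1458, 0.0351]
eef_rot: [0.002, 1.0, 0.0, 0.001]
ft_force: [-0.6, -0.2, -0.1]
finger_gap: 0.0918
grip_force: 0.0
```

move_arm:
  jaw: [0.7,0.55,0.4,0.3,0]
  dp:
    - [0,-0.01,0.01]
    - [0,-0.01,0.01]
    - [0,-0.01,0.01]
    - [0,-0.01,0.01]
    - [0,-0.01,0.01]
  angular:
    - [0,0,0]
    - [0,0,0]
    - [0,0,0]
    - [0,0,0]
    - [0,0,0]
  squeeze: 8

```text
time_s: 26.35
eef_pos: [0.527, 0.1446, 0.0331]
eef_rot: [0.002, 1.0, 0.0, 0.0]
ft_force: [1.0, 1.4, -1.2]
finger_gap: 0.0644
grip_force: 7.8
```

move_arm:
  jaw: [0,0,0]
  dp:
    - [0,0,0]
    - [0,0,0]
    - [0,0,0]
  angular:
    - [0,0,0]
    - [0,0,0]
    - [0,0,0]

```text
time_s: 26.65
eef_pos: [0.527, 0.1446, 0.0332]
eef_rot: [0.002, 1.0, 0.0, 0.0]
ft_force: [1.0, 0.5, 0.2]
finger_gap: 0.0645
grip_force: 7.8
```

move_arm:
  jaw: [0,0,0,0,0]
  dp:
    - [0,0,0]
    - [0,0,0]
    - [0,0,0]
    - [0,0,0]
    - [0,0,0]
  angular:
    - [0,0,0.06]
    - [0,0,0.16]
    - [0,0,0.27]
    - [0,0,0.38]
    - [0,0,0.48]

```text
time_s: 27.15
eef_pos: [0.5266, 0.1445, 0.0331]
eef_rot: [0.191, 0.982, -0.0, -0.0]
ft_force: [-0.7, 0.9, 1.1]
finger_gap: 0.0646
grip_force: 7.8
```

move_arm:
  jaw: [0,0,0,0,0]
  dp:
    - [0,0,0]
    - [0,0,0]
    - [0,0,0]
    - [0,0,0]
    - [0,0,0]
  angular:
    - [0,0,0.11]
    - [0,0,0.22]
    - [0,0,0.33]
    - [0,0,0.42]
    - [0,0,0.42]

```text
time_s: 27.65
eef_pos: [0.5269, 0.1445, 0.0331]
eef_rot: [0.348, 0.937, -0.0, -0.0]
ft_force: [-0.5, 1.2, -0.6]
finger_gap: 0.0643
grip_force: 7.8
```

```bash
python3 -c "
from dial import *
plan(.527,.1442,.0335,2.0)
t=snap('top');s=snap('side');c=np.array([.528,.1447]);ptr(t,c);marks(s,c)"
```

```text
t 27.65 pos [0.5269 0.1445 0.0331] yaw 2.4298 q6 -0.81 gap 0.0643 F [-0.5  1.2 -0.6]
dp now-axes [-0.002 -0.001 -0.003] dp after-turn axes [-0.003  0.    -0.003] turn [-0.    -0.     0.547]
pointer r 0.024 peak 0.0 az nan at r nan
pointer r 0.028 peak 2.0 az 136.3 at r 0.0359
0.01 [69, 68, 68, 67, 66, 67, 69, 71, 73, 79, 84, 82, 83, 80, 78, 80, 83, 79, 77, 79, 80, 80, 82, 86, 86, 85, 77, 74, 80, 82, 80, 78, 72, 71, 77, 80, 79, 78, 79, 80, 76]
0.013 [65, 61, 60, 65, 60, 56, 55, 57, 55, 60, 67, 67, 65, 63, 62, 67, 75, 67, 59, 67, 71, 66, 71, 81, 81, 80, 77, 72, 69, 68, 76, 85, 82, 79, 78, 80, 83, 84, 86, 83, 83]
0.017 [53, 51, 45, 34, 38, 45, 48, 60, 64, 49, 41, 43, 45, 44, 42, 43, 44, 44, 44, 44, 44, 43, 44, 47, 50, 52, 50, 48, 48, 48, 46, 42, 51, 54, 57, 59, 63, 70, 74, 71, 74]
0.021 [39, 42, 42, 41, 42, 43, 47, 67, 91, 84, 57, 43, 42, 43, 44, 45, 46, 48, 50, 48, 47, 47, 47, 47, 46, 46, 46, 47, 45, 43, 46, 47, 43, 41, 44, 44, 45, 48, 49, 55, 58]
0.025 [41, 41, 42, 42, 42, 44, 47, 56, 66, 59, 45, 42, 45, 45, 44, 44, 46, 54, 63, 51, 44, 46, 47, 48, 48, 48, 48, 49, 49, 51, 47, 43, 45, 47, 45, 43, 43, 47, 53, 55, 53]
0.028 [49, 49, 49, 49, 49, 51, 52, 58, 67, 64, 49, 42, 44, 47, 49, 50, 51, 59, 71, 61, 50, 48, 48, 50, 51, 51, 50, 48, 49, 49, 47, 45, 48, 48, 45, 42, 46, 53, 59, 57, 53]
[-150, -147, -144, -141, -138, -135, -132, -129, -126, -123, -120, -117, -114, -111, -108, -105, -102, -99, -96, -93, -90, -87, -84, -81, -78, -75, -72, -69, -66, -63, -60, -57, -54, -51, -48, -45, -42, -39, -36, -33, -30]dial.py:11: RuntimeWarning: invalid value encountered in divide
  s=m*(np.hypot(*(p-p[i]).T)<.009); q=(p*s[:,None]).sum(0)/s.sum()
```

The base marks turned along with the dial: the long mark went from -102° to about -125°, so the base dragged while the arm turned 40°. I'll regrip higher, on the dome only, which also presses the base down.

move_arm:
  jaw: [0.7,0.8,0.8,0.8,0.8]
  dp:
    - [0,0,0]
    - [0,0,0]
    - [0,0,-0.04]
    - [0,0,-0.04]
    - [0,0,-0.04]
  angular:
    - [0,0,0]
    - [0,0,0]
    - [0,0,0]
    - [0,0,0]
    - [0,0,0]

```text
time_s: 28.25
eef_pos: [0.5273, 0.1445, 0.0383]
eef_rot: [0.348, 0.937, 0.0, 0.0]
ft_force: [-0.3, -0.7, 0.1]
finger_gap: 0.0827
grip_force: 0.0
```

move_arm:
  jaw: [0.5,0.4,0.3,0,0]
  dp:
    - [0,0,0]
    - [0,0,0]
    - [0,0,0]
    - [0,0,0]
    - [0,0,0]
  angular:
    - [0,0,0]
    - [0,0,0]
    - [0,0,0]
    - [0,0,0]
    - [0,0,0]
  squeeze: 8

```text
time_s: 28.75
eef_pos: [0.5269, 0.1445, 0.0378]
eef_rot: [0.348, 0.937, 0.0, -0.0]
ft_force: [0.3, 0.4, -1.9]
finger_gap: 0.0631
grip_force: 7.7
```

move_arm:
  jaw: [0,0,0,0,0]
  dp:
    - [0,0,0]
    - [0,0,0]
    - [0,0,0]
    - [0,0,0]
    - [0,0,0]
  angular:
    - [0,0,0]
    - [0,0,0.05]
    - [0,0,0.12]
    - [0,0,0.2]
    - [0,0,0.28]

```text
time_s: 29.25
eef_pos: [0.5268, 0.1446, 0.0378]
eef_rot: [0.45, 0.893, 0.0, -0.0]
ft_force: [0.6, 0.4, -1.2]
finger_gap: 0.0632
grip_force: 7.7
```

move_arm:
  jaw: [0,0,0,0,0]
  dp:
    - [0,0,0]
    - [0,0,0]
    - [0,0,0]
    - [0,0,0]
    - [0,0,0]
  angular:
    - [0,0,0.08]
    - [0,0,0.16]
    - [0,0,0.22]
    - [0,0,0.22]
    - [0,0,0.22]

```text
time_s: 29.75
eef_pos: [0.5268, 0.1445, 0.0379]
eef_rot: [0.524, 0.852, -0.0, -0.0]
ft_force: [1.0, -0.4, -0.9]
finger_gap: 0.0628
grip_force: 7.7
```

```bash
python3 -c "
from dial import *
plan(.527,.1442,.0335,2.0)
s=snap('side');c=np.array([.528,.1447]);marks(s,c)"
```

```text
t 29.75 pos [0.5268 0.1445 0.0379] yaw 2.0382 q6 -0.42 gap 0.0628 F [ 1.  -0.4 -0.9]
dp now-axes [-0.003  0.     0.036] dp after-turn axes [-0.003  0.     0.036] turn [-0.    -0.     0.049]
0.01 [69, 72, 77, 81, 78, 73, 71, 72, 74, 77, 79, 81, 84, 85, 85, 86, 87, 82, 78, 79, 81, 85, 87, 87, 85, 82, 76, 73, 79, 81, 82, 81, 73, 71, 78, 82, 83, 81, 80, 78, 75]
0.013 [64, 63, 64, 67, 62, 57, 55, 55, 54, 58, 63, 65, 67, 69, 73, 76, 78, 70, 61, 63, 68, 79, 82, 80, 79, 79, 75, 69, 68, 70, 77, 84, 82, 80, 80, 83, 84, 83, 83, 82, 82]
0.017 [58, 59, 57, 51, 45, 42, 38, 40, 39, 38, 40, 45, 50, 48, 44, 43, 44, 43, 41, 40, 40, 41, 41, 39, 47, 56, 51, 48, 49, 50, 49, 46, 54, 56, 57, 55, 58, 67, 72, 70, 73]
0.021 [62, 57, 56, 58, 57, 47, 39, 41, 44, 49, 52, 50, 48, 48, 47, 48, 50, 47, 44, 45, 46, 49, 49, 48, 46, 46, 45, 44, 44, 44, 48, 52, 46, 39, 42, 44, 45, 46, 46, 52, 57]
0.025 [75, 64, 53, 44, 43, 43, 42, 43, 45, 56, 73, 70, 54, 47, 46, 47, 47, 45, 42, 45, 49, 52, 52, 47, 46, 47, 46, 47, 47, 50, 60, 64, 52, 43, 41, 38, 39, 44, 51, 56, 55]
0.028 [57, 59, 55, 46, 43, 46, 47, 45, 43, 46, 57, 61, 54, 49, 47, 48, 49, 48, 48, 46, 46, 52, 53, 47, 46, 48, 48, 47, 46, 45, 50, 54, 50, 44, 44, 45, 50, 55, 56, 54, 54]
[-150, -147, -144, -141, -138, -135, -132, -129, -126, -123, -120, -117, -114, -111, -108, -105, -102, -99, -96, -93, -90, -87, -84, -81, -78, -75, -72, -69, -66, -63, -60, -57, -54, -51, -48, -45, -42, -39, -36, -33, -30]
```

The base is still turning with the dial. Fz is negative, so the grip is carrying the timer's weight. I'll press down lightly to load the base on the mat.

move_arm:
  jaw: [0,0,0,0]
  dp:
    - [0,0,0.01]
    - [0,0,0.015]
    - [0,0,0.015]
    - [0,0,0.015]
  angular:
    - [0,0,0]
    - [0,0,0]
    - [0,0,0]
    - [0,0,0]

```text
time_s: 30.2
eef_pos: [0.5269, 0.1445, 0.0374]
eef_rot: [0.524, 0.852, -0.0, -0.0]
ft_force: [-4.8, 0.6, 8.6]
finger_gap: 0.0633
grip_force: 8.7
```

Fz is about +9 N now. I'll turn 22° and compare the marks.

move_arm:
  jaw: [0,0,0,0,0]
  dp:
    - [0,0,0]
    - [0,0,0]
    - [0,0,0]
    - [0,0,0]
    - [0,0,0]
  angular:
    - [0,0,0.05]
    - [0,0,0.14]
    - [0,0,0.23]
    - [0,0,0.32]
    - [0,0,0.4]

```text
time_s: 30.7
eef_pos: [0.5265, 0.1444, 0.0373]
eef_rot: [0.652, 0.758, -0.001, -0.0]
ft_force: [-4.9, -1.6, 10.6]
finger_gap: 0.0633
grip_force: 8.7
```

move_arm:
  jaw: [0,0,0]
  dp:
    - [0,0,0]
    - [0,0,0]
    - [0,0,0]
  angular:
    - [0,0,0.08]
    - [0,0,0.1]
    - [0,0,0.1]

```text
time_s: 31.0
eef_pos: [0.5264, 0.1444, 0.0373]
eef_rot: [0.68, 0.733, -0.001, -0.001]
ft_force: [-5.7, -0.5, 10.9]
finger_gap: 0.0633
grip_force: 8.7
```

```bash
python3 -c "
from dial import *
plan(.527,.1442,.0335,2.0)
s=snap('side');c=np.array([.528,.1447]);marks(s,c)" | grep -v '^0.01 '
```

```text
t 31.0 pos [0.5264 0.1444 0.0373] yaw 1.6449 q6 -0.03 gap 0.0633 F [-5.7 -0.5 10.9]
dp now-axes [-0.002  0.005  0.032] dp after-turn axes [-0.004  0.004  0.032] turn [-0.002 -0.    -0.452]
0.013 [63, 60, 58, 58, 58, 56, 55, 58, 60, 62, 63, 64, 64, 66, 70, 74, 78, 69, 59, 63, 69, 78, 81, 79, 78, 79, 74, 69, 67, 67, 73, 81, 81, 81, 80, 83, 85, 85, 84, 81, 82]
0.017 [59, 59, 55, 49, 44, 43, 41, 42, 43, 42, 43, 43, 42, 42, 42, 44, 46, 45, 44, 43, 43, 45, 46, 46, 50, 55, 51, 48, 49, 51, 48, 44, 53, 57, 60, 61, 63, 67, 68, 68, 72]
0.021 [64, 59, 55, 56, 55, 47, 40, 41, 41, 47, 52, 48, 41, 40, 42, 44, 47, 46, 44, 46, 48, 47, 47, 46, 45, 44, 45, 47, 47, 46, 48, 51, 49, 45, 45, 42, 41, 45, 46, 52, 56]
0.025 [72, 64, 54, 45, 42, 43, 42, 43, 45, 56, 73, 70, 50, 42, 44, 45, 45, 45, 46, 46, 47, 49, 49, 45, 44, 46, 47, 48, 46, 46, 57, 67, 57, 46, 45, 45, 45, 46, 50, 54, 53]
0.028 [60, 61, 58, 50, 47, 48, 48, 45, 45, 50, 60, 63, 52, 47, 49, 50, 50, 48, 46, 47, 50, 52, 51, 48, 48, 49, 47, 45, 46, 48, 64, 77, 60, 44, 44, 43, 46, 51, 54, 53, 55]
[-150, -147, -144, -141, -138, -135, -132, -129, -126, -123, -120, -117, -114, -111, -108, -105, -102, -99, -96, -93, -90, -87, -84, -81, -78, -75, -72, -69, -66, -63, -60, -57, -54, -51, -48, -45, -42, -39, -36, -33, -30]
```

The base held still this time. By my reading the dial has about 104° left.

move_arm:
  jaw: [0,0,0,0,0]
  dp:
    - [0,0,0]
    - [0,0,0]
    - [0,0,0]
    - [0,0,0]
    - [0,0,0]
  angular:
    - [0,0,0.07]
    - [0,0,0.17]
    - [0,0,0.28]
    - [0,0,0.39]
    - [0,0,0.5]

```text
time_s: 31.55
eef_pos: [0.526, 0.1445, 0.0372]
eef_rot: [0.811, 0.585, -0.001, -0.001]
ft_force: [-6.7, -0.5, 11.4]
finger_gap: 0.0631
grip_force: 8.9
```

move_arm:
  jaw: [0,0,0,0,0]
  dp:
    - [0,0,0]
    - [0,0,0]
    - [0,0,0]
    - [0,0,0]
    - [0,0,0]
  angular:
    - [0,0,0.11]
    - [0,0,0.22]
    - [0,0,0.33]
    - [0,0,0.44]
    - [0,0,0.55]

```text
time_s: 32.05
eef_pos: [0.5255, 0.1448, 0.0371]
eef_rot: [0.918, 0.397, -0.002, -0.001]
ft_force: [-7.9, 0.8, 11.8]
finger_gap: 0.0633
grip_force: 9.0
```

move_arm:
  jaw: [0,0,0,0,0]
  dp:
    - [0,0,0]
    - [0,0,0]
    - [0,0,0]
    - [0,0,0]
    - [0,0,0]
  angular:
    - [0,0,0.11]
    - [0,0,0.22]
    - [0,0,0.33]
    - [0,0,0.42]
    - [0,0,0.42]

```text
time_s: 32.55
eef_pos: [0.5259, 0.145, 0.0371]
eef_rot: [0.97, 0.242, -0.001, -0.001]
ft_force: [-4.8, 1.5, 8.9]
finger_gap: 0.0633
grip_force: 8.8
```

```bash
python3 -c "
from dial import *
plan(.527,.1442,.0335,-.18)
s=snap('side');c=np.array([.528,.1447]);marks(s,c)" | grep -v '^0.01'
```

```text
t 32.55 pos [0.5259 0.145  0.0371] yaw 0.4891 q6 1.13 gap 0.0633 F [-4.8  1.5  8.9]
dp now-axes [0.005 0.01  0.03 ] dp after-turn axes [0.01  0.005 0.03 ] turn [-0.001  0.003  0.852]
0.021 [48, 54, 60, 67, 61, 49, 40, 41, 42, 44, 46, 46, 44, 44, 46, 46, 46, 46, 45, 44, 44, 48, 48, 44, 45, 47, 46, 45, 45, 47, 46, 45, 47, 48, 47, 45, 45, 45, 45, 53, 58]
0.025 [57, 53, 52, 54, 56, 52, 45, 44, 44, 44, 42, 44, 46, 47, 48, 46, 42, 43, 45, 46, 49, 58, 59, 49, 45, 44, 43, 43, 43, 42, 49, 56, 52, 46, 44, 43, 43, 43, 44, 50, 55]
0.028 [56, 54, 51, 46, 45, 48, 48, 50, 49, 48, 52, 52, 50, 49, 48, 46, 43, 43, 45, 47, 53, 64, 64, 50, 45, 45, 45, 45, 45, 46, 57, 65, 53, 47, 46, 41, 40, 43, 47, 55, 66]
[-150, -147, -144, -141, -138, -135, -132, -129, -126, -123, -120, -117, -114, -111, -108, -105, -102, -99, -96, -93, -90, -87, -84, -81, -78, -75, -72, -69, -66, -63, -60, -57, -54, -51, -48, -45, -42, -39, -36, -33, -30]
```

The base is steady with about 38° left. I'll check the pointer's azimuth from the side camera, where it should be near -111°.

```bash
cat >> dial.py <<'E'
def sptr(d,c,zs=((.034,.0343),(.038,.0335),(.042,.0325),(.046,.0315),(.05,.029))):
    im=d['frame'].astype(np.float32); red=im[...,0]-im[...,1:].mean(-1)
    a=np.arange(-160,-18,4); az=np.radians(a)
    for z,rad in zs:
        X=np.c_[c[0]+rad*np.cos(az),c[1]+rad*np.sin(az),np.full(len(az),z)]
        q=X@d['R'].T+d['t']; u=q[:,0]/q[:,2]*d['fx']+d['cx']; v=q[:,1]/q[:,2]*d['fy']+d['cy']
        print(z,cv2.remap(red,u.astype(np.float32)[None],v.astype(np.float32)[None],cv2.INTER_LINEAR)[0].astype(int).tolist())
    print(a.tolist())
E
python3 -c "
from dial import *
sptr(np.load('side.npz'),np.array([.527,.1447]))"
```

```text
0.034 [7, 8, 8, 9, 10, 9, 10, 11, 10, 16, 28, 34, 16, 6, 11, 10, 10, 10, 11, 7, 10, 10, 6, 9, 10, 10, 10, 8, 9, 11, 9, 10, 11, 12, 15, 12]
0.038 [3, 3, 3, 2, 2, 3, 1, 0, 0, 1, 11, 21, 18, 10, 2, 3, 3, 3, 2, 2, 1, 2, 5, 4, 2, 2, 2, 1, 1, 2, 3, 2, 1, 1, 0, 0]
0.042 [1, 1, 0, 1, 1, 1, 2, 1, 1, 2, 14, 23, 24, 10, 0, 1, 3, 2, 0, 0, 1, 2, 2, 2, 2, 5, 3, 2, 3, 2, 3, 3, 2, 1, 1, 1]
0.046 [2, 2, 2, 2, 2, 2, 2, 2, 1, 4, 13, 27, 39, 14, 1, 2, 2, 2, 1, 2, 1, 1, 2, 2, 2, 3, 3, 2, 3, 5, 4, 3, 2, 3, 2, 1]
0.05 [4, 3, 2, 1, 2, 3, 3, 3, 3, 4, 17, 56, 57, 10, 1, 2, 1, 2, 3, 2, 2, 2, 2, 2, 3, 3, 3, 3, 2, 3, 3, 3, 3, 3, 3, 3]
[-160, -156, -152, -148, -144, -140, -136, -132, -128, -124, -120, -116, -112, -108, -104, -100, -96, -92, -88, -84, -80, -76, -72, -68, -64, -60, -56, -52, -48, -44, -40, -36, -32, -28, -24, -20]
```

The pointer is at -115° and the 25 mark at about -147.5°, leaving about 32.5° to turn.

move_arm:
  jaw: [0,0,0,0,0]
  dp:
    - [0,0,0]
    - [0,0,0]
    - [0,0,0]
    - [0,0,0]
    - [0,0,0]
  angular:
    - [0,0,0.07]
    - [0,0,0.17]
    - [0,0,0.28]
    - [0,0,0.39]
    - [0,0,0.48]

```text
time_s: 33.1
eef_pos: [0.5265, 0.1451, 0.0371]
eef_rot: [0.998, 0.055, -0.001, -0.001]
ft_force: [-5.0, 2.4, 7.8]
finger_gap: 0.0631
grip_force: 8.7
```

move_arm:
  jaw: [0,0,0,0]
  dp:
    - [0,0,0]
    - [0,0,0]
    - [0,0,0]
    - [0,0,0]
  angular:
    - [0,0,0.1]
    - [0,0,0.2]
    - [0,0,0.24]
    - [0,0,0.24]

```text
time_s: 33.5
eef_pos: [0.527, 0.1451, 0.0372]
eef_rot: [0.999, -0.038, -0.0, -0.0]
ft_force: [-3.2, 2.1, 7.4]
finger_gap: 0.0636
grip_force: 8.6
```

move_arm:
  jaw: [0,0,0.6,0.8,1]
  dp:
    - [0,0,-0.008]
    - [0,0,-0.015]
    - [0,0,-0.015]
    - [0,0,-0.015]
    - [0,0,-0.015]
  angular:
    - [0,0,0]
    - [0,0,0]
    - [0,0,0]
    - [0,0,0]
    - [0,0,0]

```text
time_s: 34.0
eef_pos: [0.5271, 0.1444, 0.038]
eef_rot: [0.999, -0.038, 0.0, 0.0]
ft_force: [0.3, 0.2, -0.1]
finger_gap: 0.0854
grip_force: 0.0
```

move_arm:
  jaw: [1,1,1,1,1]
  dp:
    - [0,0,0]
    - [0,0,-0.1]
    - [0,0,-0.35]
    - [0,0,-0.7]
    - [0,0,-0.99]
  angular:
    - [0,0,0]
    - [0,0,0]
    - [0,0,0]
    - [0,0,0]
    - [0,0,0]

```text
time_s: 34.5
eef_pos: [0.5274, 0.1445, 0.1597]
eef_rot: [0.999, -0.038, 0.001, -0.0]
ft_force: [0.3, -0.6, 1.0]
finger_gap: 0.092
grip_force: 0.0
```

```bash
python3 -c "
from dial import *
plan(.7,.145,.2)
s=snap('side');c=np.array([.527,.1447]);marks(s,c);sptr(s,c)
"
```

```text
t 34.5 pos [0.5274 0.1445 0.1597] yaw -0.0756 q6 1.69 gap 0.092 F [ 0.3 -0.6  1. ]
dp now-axes [ 1.435 -0.113 -0.333] dp after-turn axes [ 1.434 -0.113 -0.336] turn [-0.    -0.002  0.   ]
0.01 [119, 123, 126, 129, 130, 125, 123, 120, 119, 126, 136, 128, 104, 93, 102, 109, 112, 106, 83, 74, 74, 74, 73, 72, 72, 75, 75, 73, 77, 80, 81, 79, 73, 71, 76, 81, 83, 78, 77, 80, 79]
0.013 [114, 113, 111, 113, 114, 98, 92, 86, 72, 58, 66, 76, 71, 57, 61, 63, 59, 55, 48, 48, 52, 52, 50, 52, 55, 64, 69, 69, 66, 60, 57, 57, 62, 67, 67, 64, 65, 67, 70, 71, 71]
0.017 [87, 87, 88, 85, 79, 72, 58, 45, 44, 44, 43, 42, 45, 49, 48, 47, 46, 46, 47, 47, 48, 48, 47, 50, 52, 51, 50, 48, 48, 47, 47, 47, 47, 48, 51, 52, 49, 52, 56, 57, 61]
0.021 [85, 73, 71, 67, 62, 57, 52, 47, 47, 46, 49, 51, 53, 55, 53, 52, 48, 45, 48, 50, 51, 50, 50, 56, 62, 54, 48, 50, 51, 50, 50, 50, 55, 70, 81, 68, 51, 49, 48, 46, 45]
0.025 [69, 54, 63, 69, 72, 64, 54, 47, 46, 47, 48, 49, 57, 65, 56, 48, 50, 50, 48, 47, 47, 48, 51, 65, 77, 58, 46, 47, 47, 49, 52, 55, 62, 74, 72, 57, 50, 47, 45, 43, 50]
0.028 [68, 56, 56, 62, 71, 69, 63, 5
[... 462 characters left out ...]
 8, 9, 2, 1, 2, 1, 3]
0.038 [14, 22, 28, 35, 28, 16, 5, 1, 1, 2, 2, 1, 1, 2, 3, 2, 2, 1, 1, 3, 2, 1, 2, 3, 2, 1, 1, 1, 1, 2, 3, 2, 1, 1, 1, 1]
0.042 [11, 16, 22, 27, 25, 16, 8, 2, 2, 3, 3, 3, 1, 2, 3, 3, 2, 1, 1, 2, 3, 3, 2, 0, 0, 3, 2, 1, 2, 3, 3, 2, 2, 1, 2, 2]
0.046 [9, 12, 22, 34, 40, 31, 11, 0, 1, 2, 1, 1, 2, 2, 3, 4, 4, 3, 3, 3, 3, 3, 3, 2, 1, 1, 2, 2, 2, 2, 2, 3, 3, 3, 3, 2]
0.05 [3, 7, 14, 26, 38, 35, 19, 5, 2, 3, 4, 4, 4, 4, 4, 4, 4, 4, 4, 2, 2, 4, 4, 4, 4, 3, 3, 3, 3, 4, 5, 4, 3, 3, 3, 4]
[-160, -156, -152, -148, -144, -140, -136, -132, -128, -124, -120, -116, -112, -108, -104, -100, -96, -92, -88, -84, -80, -76, -72, -68, -64, -60, -56, -52, -48, -44, -40, -36, -32, -28, -24, -20]
```

The pointer is now at -146°, but the base marks shifted in the last part. I'll move the arm clear for a clean reading.

move_arm:
  jaw: [1,1,1,1]
  dp:
    - [0,-0.2,-0.2]
    - [-0.1,-0.5,-0.3]
    - [-0.2,-0.8,-0.4]
    - [-0.2,-0.8,-0.4]
  angular:
    - [0,0,0]
    - [0,0,0]
    - [0,0,0]
    - [0,0,0]

```text
time_s: 34.95
eef_pos: [0.5103, 0.2458, 0.2077]
eef_rot: [0.999, -0.036, 0.002, -0.001]
ft_force: [-0.6, -0.5, 0.4]
finger_gap: 0.092
grip_force: 0.0
```

move_arm:
  jaw: [1,1,1,1]
  dp:
    - [-0.05,-0.3,-0.1]
    - [-0.1,-0.6,-0.2]
    - [-0.2,-0.9,-0.3]
    - [-0.2,-0.9,-0.3]
  angular:
    - [0,0,0]
    - [0,0,0]
    - [0,0,0]
    - [0,0,0]

```text
time_s: 35.35
eef_pos: [0.4943, 0.3549, 0.243]
eef_rot: [0.999, -0.036, 0.001, -0.001]
ft_force: [0.1, -0.6, 0.5]
finger_gap: 0.0918
grip_force: 0.0
```

```bash
python3 -c "
from dial import *
plan(.5,.4,.2)
s=snap('side');t=snap('top')
P=cloud(s).reshape(-1,3)
k=P[(P[:,2]>.03)&(P[:,2]<.075)&(abs(P[:,0]-.527)<.05)&(abs(P[:,1]-.145)<.05)]
for lo,hi in((.028,.034),(.034,.04),(.059,.075)):
  q=k[(k[:,2]>lo)&(k[:,2]<hi)];print('side',lo,len(q),q.min(0).round(4),q.max(0).round(4))
P=cloud(t).reshape(-1,3)
k=P[(P[:,2]>.03)&(P[:,2]<.08)&(abs(P[:,0]-.527)<.05)&(abs(P[:,1]-.145)<.05)]
print('top',len(k),k.min(0).round(4),k.max(0).round(4));q=k[k[:,2]>.058];print('knob',q.mean(0),len(q))
ptr(t,np.array([.527,.1445]))
im=s['frame'].astype(int)
R,tt=s['R'],s['t']
X=np.array([.527,.1445-.034,.02]);q=R@X+tt;u=q[0]/q[2]*s['fx']+s['cx'];v=q[1]/q[2]*s['fy']+s['cy'];print('front mid px',u,v)
u,v=int(round(u)),int(round(v))
print('cols',u-13,u+13)
for r_ in range(v-6,v+6):print(r_,' '.join('%3d'%x for x in im[r_,u-13:u+14,1]))
print('red')
for r_ in range(v-6,v+6):print(r_,' '.join('%3d'%x for x in (im[r_,u-13:u+14,0]-im[r_,u-13:u+14,1])))
"
```

```text
t 35.35 pos [0.4943 0.3549 0.243 ] yaw -0.0715 q6 2.07 gap 0.0918 F [ 0.1 -0.6  0.5]
dp now-axes [ 0.02  -0.378  0.359] dp after-turn axes [ 0.021 -0.379  0.358] turn [-0.004 -0.004  0.   ]
side 0.028 26 [0.4949 0.1096 0.0303] [0.562  0.14   0.0337]
side 0.034 38 [0.4948 0.1033 0.0341] [0.562  0.1416 0.0398]
side 0.059 35 [0.5178 0.1252 0.0591] [0.54   0.1496 0.0718]
top 278 [0.4945 0.111  0.0314] [0.5605 0.1772 0.0748]
knob [0.52826485 0.14273368 0.06521819] 53
pointer r 0.024 peak 14.0 az -140.9 at r 0.0293
pointer r 0.028 peak 14.0 az -140.6 at r 0.0295
front mid px 258.84194529480214 186.08053199935955
cols 246 272
180 122 123 126  69  45  83  89  91  91  97  97  99 103 103 103 103 103 102  99 104  98 103  92  63  49  86  86
181  69  71  75  65  45  54  63  93 103  98  99  97 101 101  84 102 103 106 106 106  91  61  50  61  73  86  86
182  67  68  59  70  45  68  48  54  65  64  97 105 103 108  86 105  98  77  63  58  50  42  38  59  87  85  86
183  70  55  61  72  50  67  38  39  45  52  56  58  52  57  46  49  50  48  45  41  57  36  40  47  74  86  86
184  70  52  65  71  49  
[... 1518 characters left out ...]
  22  27  15   7  20   2   7
186   2   7  15  -1   4   5  17  18  22  22  25  25  23  28  29  26  27  27  28  25  30  16   4  11   7   3   7
187   3   4  11  10   7   6   2  15  18  19  24  27  25  30  27  24  28  28  23  18   4   3  14   4   3   5   8
188   4   2   9   5  14   8   8   6   4   3  14  13  10  19  19   8  10   5   7   4  12  27   7   7   6   4   3
189   6   7   6   6   6  10  12   5   6   7   5   4   3   4   7   4   6   7   7  25   7   6   6   6   5   7   4
190   7   4   5   3   5   4   7   4   3  14  29   9  12  15  14  16   5   5   4   6   5   7   5   4   8   5   4
191   6   5   8   7   7   6   4   7   1   8   5   9   5   4   6   5   5   5   5   4   5   4   6   6   3   4   8
```

The pointer (-141° to -146°) lines up with the long 25 mark (about -145°). The timer is at (.528, .143), within 2–3 mm of the circle's centre, and the arm is clear. I'll hand it in.

```bash
python3 -c "
from rig import r
print(r.sign_off())"
```

```text
the job is handed in; nothing more can be done
None
```

I handed the job in: the timer is upright in its circle, the spoon is in its outline, and the dial reads about 25 min by my camera estimates; the sign-off gave no verdict, and I viewed 11 pictures where the limit was 10.

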